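Trip test on the key console and drop-lever relay

ROBOT

A 6-joint arm with a two-finger parallel gripper is mounted at the origin on a cart in front of the work surface, level with it; the furniture and walls round the work are solid. World frame = base frame: x ahead of the robot, y to its left, z up, the work surface at z = 0. Lengths are in m, angles in rad, forces in N, time in s.
With the tool pointing down it reaches from about 0.3 to 0.875 m from the base axis. Payload 6.4 kg.
Tool frame: the origin (TCP) lies midway between the tips of the shut fingers; the grasp point (between the pads) lies 19 mm behind it; z points along the fingers, y is the line along which they close (so a half turn about z gives the same grasp; the last joint's range is limited). The gripper opens to 85 mm and grips with 20 to 120 N. Pads are 22 mm wide; open, the fingers measure 114 mm over their backs; the gripper's body (76 mm by 85 mm) begins 54 mm behind the grasp point. The pads swing forward as they close: fully open they stand 13 mm farther back than shut.
Start: joints at [-1.338, 0.181, 1.607, -0, 1.354, -0.206], TCP at [0.244, -0.521, 0.209] pointing down, gripper open.
Joint ranges: [-2.99, 2.99], [-0.89, 2.07], [0.3, 2.58], [-1.14, 4.28], [0, 2.63], [-3.12, 3.12]. Speed limits (rad/s): [2.57, 2.57, 3.01, 3.14, 3.14, 3.14].

INTERFACE

Orientations are given as a unit quaternion [w, x, y, z].
In Python, from bench import sensors, vision, ctrl gives the robot as it stands.
- The arm moves only by the tool carry_out, never from a script. Its argument "deltas" is text: rows parted by semicolons, each of 7 numbers parted by spaces: the shift along the tool's x, y, z in mm, then the turn, a rotation vector about the tool's x, y, z in rad, then the closure, from 0 (fully open) to 1 (shut). In form: tx ty tz ax ay az claw; .... A call has 1 to 12 rows; each row is the pose to reach, as a shift and turn from the pose commanded when the call began, along the tool's axes at that moment; what a row does not reach only later rows make up. A row lasts 1/8 s, in which the tool goes at most 62.5 mm and 10.7 degrees, less where a joint would pass 70% of its speed; a pose out of reach is approached as far as the arm can. A call with a gripper value outside its range is refused whole. The fingers move at their own pace and stop on an object; the grip force is fixed at half the most. Time passes only in rows, so rows that repeat a pose let the fingers close. It gives the time, the measured TCP pose, the force, the opening and the grip force at its end, in the units of the state.
- sensors.get_obs(): the state, without advancing time (a new reading comes with each control period).
- vision.camera(name): name is "scene" or "top" or "wrist"; returns the picture (400x640x3 uint8, blue, green, red); there is no depth.
- vision.camera_model(name): a dict with "K" (3x3 intrinsics, pixels), "extrinsics" (4x4, takes a point from world to camera coordinates); the wrist camera has in their place "hand_eye" (4x4, takes a point from camera to tool coordinates, whose origin is the TCP and whose axes are the flange's). Camera axes: x right, y down, z forward; pixel columns grow to the right and rows downward; lengths in m; the calibration is good to about 2 mm. A picture is of the moment at which its call begins: read the wrist's pose just before it. camera_model takes no time and is no camera call.
- ctrl.hand_in(): hands the job in; it is judged then, once.
The state is a dict: "time_s": time; "q": joint angles; "dq": joint speeds; "joint_efforts": joint torques, N m; "eef_pos": TCP position; "eef_rot": TCP orientation; "wrist_force": force on the tool from outside, world axes, zero at the start; "torque": the same for the moment, N m; "opening": opening from 0.0 (shut) to 1.0 (fully open); "grasp_force": force on a finger pad.
Only numpy, scipy, OpenCV 4.12 (cv2) and the standard library are available. Lean on these libraries where they do the work, as an engineer would, in place of code of your own. Each camera call takes 0.05 s, during which the arm holds its last target. There are 200 camera calls.

TASK

Run the trip test: first take the can that stands on the console's ledge out of the way and stand it upright on the white pad, released. Then press in fully, one at a time and in this order, the square key, the long bar key and the round key on the console, leaving the cross-shaped key alone, and press the round test button on the separate relay box until its lever drops. Finally lift that lever back up until it stays up by itself, without hard knocks to the hood or shifting the other things on the bench.

Things in the scene. Friction and masses are not known exactly. Their poses are not given: they have to be found in the camera images.
- console: grey key console, fixed; origin on its underside, front faces -x. Base 12 mm thick, x -125..55, y -142..142 mm; its front (x -125..-55) is a bare ledge. Four modules 59 mm wide stand in a row on it at y -90, -30, 30, 90 (order varies), faces sloping up and back at 35 deg from z 30 at x -45 to z 86 at x 35. Side cheeks at y +-131 are 98 mm high
- hood_edge (a point): middle of the front lower edge of the console's hood: a solid flat clear sheet with thin metal edges, 11 mm thick, reaching 90 mm back from here and 142 mm to each side, on two 12 mm posts at its rear ends. 240 mm above the bench, over the keys, so a gripper cannot come straight down on them: tilt the tool to the slope. Axes as the console's
- key_square_top (a point): centre of the outer face of the square white key cap, 34 x 34 mm. Its z axis points squarely out of the sloped face (35 deg from vertical, towards the front), its y axis runs along the row. The cap stands 10 mm out of the face when free.
- key_bar_top (a point): centre of the outer face of the long white bar key cap, 16 mm (along the slope) x 48 mm (along the row). Its z axis points squarely out of the sloped face (35 deg from vertical, towards the front), its y axis runs along the row. The cap stands 10 mm out of the face when free.
- key_round_top (a point): centre of the outer face of the round white key cap, 40 mm across, on the console. Its z axis points squarely out of the sloped face (35 deg from vertical, towards the front), its y axis runs along the row. The cap stands 10 mm out of the face when free.
- key_cross_top (a point): centre of the outer face of the cross-shaped white key cap, two bars 42 x 13 mm; not to be pressed. Its z axis points squarely out of the sloped face (35 deg from vertical, towards the front), its y axis runs along the row. The cap stands 10 mm out of the face when free.
- key_square (a joint): travel of the square key in m: 0 free, 0.007 fully in; spring 1 N at first, 4.5 N when fully in; it returns by itself; counts as pressed beyond 0.005
- key_bar (a joint): travel of the bar key in m: 0 free, 0.007 fully in; spring 1 N at first, 4.5 N when fully in; it returns by itself; counts as pressed beyond 0.005
- key_round (a joint): travel of the round key in m: 0 free, 0.007 fully in; spring 1 N at first, 4.5 N when fully in; it returns by itself; counts as pressed beyond 0.005
- key_cross (a joint): travel of the cross key in m: 0 free, 0.007 fully in; spring 1 N at first, 4.5 N when fully in; it returns by itself; counts as pressed beyond 0.005 (leave it free)
- trip_relay: separate relay box, fixed on the bench left or right of the console. Origin: underside; front faces its -x. Foot plate 136 x 84 x 6 mm; housing 72 mm wide, x -55 to +58 mm, front 25 mm high, face sloping up at 35 deg to z 79 mm at x 22, flat behind. Two ears up to z 105 mm at x 40, y +-18 carry the lever.
- test_top (a point): centre of the outer face of the relay's round white test button, 28 mm across, low on its slope. Its z axis points squarely out of the sloped face (35 deg from vertical, towards the front), its y axis runs along the row. The cap stands 10 mm out of the face when free.
- test (a joint): travel of the test button in m: 0 free, 0.007 fully in; spring 1 N at first, 4.5 N when fully in; it returns by itself; counts as pressed beyond 0.005. Pressing it makes a tab kick the lever over its dead point at about 4.5 mm
- lever (a joint): relay drop lever: 0 fully up, leaning 7 deg backwards against its stop; 1.4 rad fully dropped, pointing forwards and 17 deg upwards over the test button. It turns about the y axis of the relay. Over-centre by weight (0.08 kg): nearer 0 than 0.12 it settles up, beyond that it falls forward. Its arm is 8 mm thick, 16 mm wide
- lever_bar (a point): centre of the lever's black cross bar, 14 mm thick and 52 mm long along the relay's y, 75 mm from the hinge; moves with the lever. About 70 mm of free space lies under it when the lever is down: a closed gripper fits under it and can push it up and back.
- lever_hinge (a point): hinge axis of the lever: 40 mm behind and 96 mm above the relay's origin, axis along the relay's y
- flux_can: round can, white with a black cap, 53 mm diameter, 107 mm high, about 0.3 kg, standing on the console's ledge in front of the keys. Origin: centre of its underside
- white_pad: flat white pad 215 (x) x 236 (y) mm, top 23 mm above the bench, fixed, on the other side of the console from the relay. Origin: centre of its underside
- jar_yellow: small jar with yellow cap, 40 mm diameter, 42 mm high, standing on the rear (+x) part of the pad. Bystander. Origin: centre of its underside
- spike_bottle: white squeeze bottle with pointed nozzle, 39 mm diameter, 138 mm high, standing beside the relay box. Bystander. Origin: centre of its underside
- driver_red: screwdriver, 144 mm long along its y, 19 mm thick, lying in front. Bystander
- side_cutter: blue-handled cutters, 118 x 44 x 11 mm, lying in front. Bystander
- tape_measure: tape measure, 34 x 65 x 58 mm, at the back. Bystander
- multimeter: multimeter, 150 x 79 x 41 mm, lying at the back. Bystander
There are look-alikes about, which are no part of the job. Leave any blue look-alike of the flux_can alone.

How it is judged:
By the outcome, as a careful person would: the job done as asked, in the order asked, and still so for the second after the job is handed in, with the robot touching nothing.
It also fails if it takes over 72 s, if anything falls off the work surface, if the arm or the gripper's body presses on something with over 40 N, if the wrist force passes 120 N, or if a joint passes its speed limit or range.

## Working session

There is one attempt and no reset: what is moved stays moved. The work goes in short steps, Python scripts to look and compute and a tool call to move; the robot and the scene stay as the last step left them, time stands still between calls to the robot, and variables do not carry over. Pictures are saved under pics/ and viewed, at most 10 in all, crops included, and the job is handed in when it is done.

Besides the shell and the picture viewer there is one more tool, called after "Emit:" by a JSON object that holds its "api" and its "payload". carry_out: Moves the arm, as the interface text tells. Its arguments: {"type":"object","properties":{"deltas":{"type":"string"}},"required":["deltas"]}

```bash
ls; mkdir -p pics
python3 - <<'E'
from bench import sensors, vision, ctrl
import cv2, numpy as np
np.set_printoptions(precision=4,suppress=True)
for n in ("scene","top"):
    cv2.imwrite(f"pics/{n}0.png",vision.camera(n)); m=vision.camera_model(n); print(n,m["K"],m["extrinsics"])
print(vision.camera_model("wrist")); print(sensors.get_obs())
E
```

```text
pics
scene [[398.8705   0.     316.8978]
 [  0.     398.8705 204.4631]
 [  0.       0.       1.    ]] [[-0.8054 -0.5928 -0.0007  0.4312]
 [-0.3309  0.4505 -0.8292  0.3063]
 [ 0.4918 -0.6676 -0.559   0.9893]
 [ 0.      0.      0.      1.    ]]
top [[374.6684   0.     316.8009]
 [  0.     374.6684 201.5244]
 [  0.       0.       1.    ]] [[ 0.1282 -0.9917  0.0011 -0.0552]
 [-0.9475 -0.1228 -0.2951  0.5803]
 [ 0.2928  0.0368 -0.9555  1.3056]
 [ 0.      0.      0.      1.    ]]
{'K': array([[287.1291,   0.    , 319.7904],
       [  0.    , 287.1291, 194.7161],
       [  0.    ,   0.    ,   1.    ]]), 'hand_eye': array([[ 0.    , -0.9483, -0.3173,  0.0817],
       [ 1.    ,  0.    ,  0.0001,  0.0012],
       [-0.0001, -0.3173,  0.9483, -0.1654],
       [ 0.    ,  0.    ,  0.    ,  1.    ]])}
{'time_s': 0.1, 'q': array([-1.3383,  0.1815,  1.6079, -0.    ,  1.3538, -0.2063]), 'dq': array([-0.0006, -0.0022, -0.0035, -0.0004,  0.0011,  0.0001]), 'joint_efforts': array([  0.0007, -44.5876, -35.2236,  -0.0003,   0.0042,  -0.    ]), 'eef_pos': array([ 0.2442, -0.52  ,  0.2083]), 'eef_rot': array([-0.0008,  0.976 ,  0.2176, -0.    ]), 'wrist_force': array([ 0.0941, -0.2966, -0.4716]), 'torque': array([ 0.0242, -0.0447,  0.0146]), 'grasp_force': 0.0, 'opening': 0.9977412469017305}
```

View pics/scene0.png

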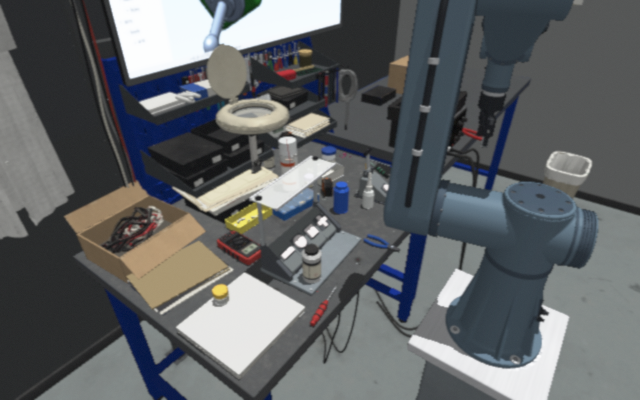

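View pics/top0.png

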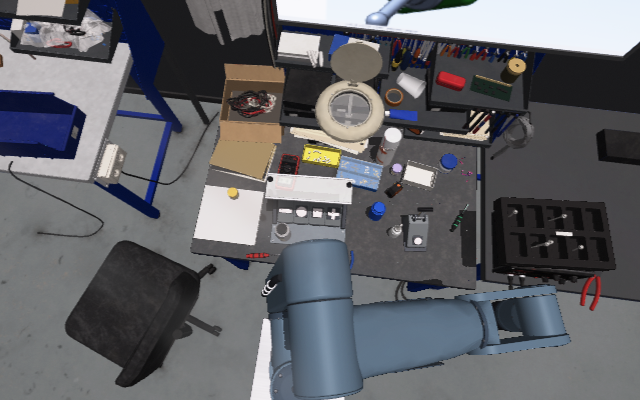

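Scene view: the white can with a black cap stands on the ledge at (311,262), the blue look-alike is at (341,197), and the pad is at (240,322). Top view: the can is at (283,231), the blue can at (377,210), the keys at (284..333,212), the relay at (416,230), the spike bottle at (396,230), and the pad at (230,215). There is also a white cylinder at the back, (390,140). I choose the can on the ledge and check it in a crop.

Run:
```python
import cv2, numpy as np
a=cv2.imread("pics/top0.png")[165:275,190:490]; b=cv2.imread("pics/scene0.png")[160:310,200:400]
a=cv2.resize(a,(800,293),interpolation=cv2.INTER_CUBIC); b=cv2.resize(b,(400,300),interpolation=cv2.INTER_CUBIC)
c=np.zeros((593,800,3),np.uint8); c[:293]=a; c[293:,:400]=b
cv2.imwrite("pics/crop1.png",c)
```

```text
(no output)
```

View pics/crop1.png

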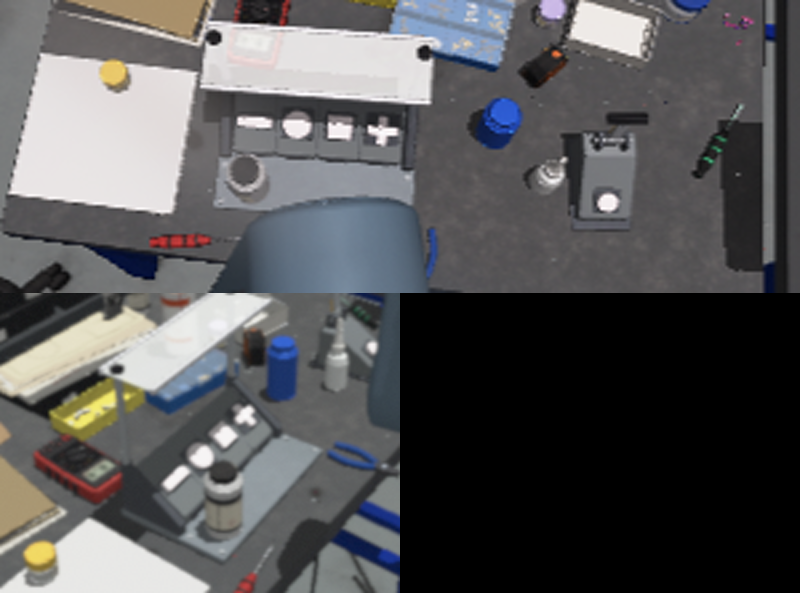

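The crop confirms the choice: white can with a black cap on the ledge, crop (247,175). Keys from left (+y) to right are bar (255,122), round (297,125), square (341,128) and cross (382,131). The relay is at the right with its test button at (608,202), lever up with its bar at (627,118).

```bash
cat > h.py <<'E'
import numpy as np, cv2
from scipy.spatial.transform import Rotation as R
from bench import sensors, vision, ctrl
np.set_printoptions(precision=4,suppress=True)
def rot(q): return R.from_quat([q[1],q[2],q[3],q[0]])
def ray(n,uv,obs=None):
    m=vision.camera_model(n); d=np.linalg.inv(m["K"])@np.array([uv[0],uv[1],1.])
    if n=="wrist":
        T=np.eye(4);T[:3,:3]=rot(obs["eef_rot"]).as_matrix();T[:3,3]=obs["eef_pos"];C=T@m["hand_eye"]
    else: C=np.linalg.inv(m["extrinsics"])
    return C[:3,3],C[:3,:3]@d
def onz(n,uv,z,obs=None):
    o,d=ray(n,uv,obs); return o+d*(z-o[2])/d[2]
def tri(rays):
    A=0;b=0
    for o,d in rays:
        d=d/np.linalg.norm(d);P=np.eye(3)-np.outer(d,d);A=A+P;b=b+P@o
    return np.linalg.solve(A,b)
def delta(pos,Rm,obs=None):
    """tool delta (mm, rotvec) from the present pose to a world pose"""
    obs=obs or sensors.get_obs(); r=rot(obs["eef_rot"])
    return r.inv().apply(np.array(pos)-obs["eef_pos"])*1000,(r.inv()*R.from_matrix(Rm)).as_rotvec()
def frame(z,y):
    z=np.array(z,float);z/=np.linalg.norm(z);y=np.array(y,float);y-=z*(y@z);y/=np.linalg.norm(y)
    return np.column_stack([np.cross(y,z),y,z])
def white(img,roi,thr=190,amin=15):
    x0,y0,x1,y1=roi; m=(img[y0:y1,x0:x1].min(2)>thr).astype(np.uint8)
    n,l,s,c=cv2.connectedComponentsWithStats(m)
    return [(c[i]+[x0,y0],s[i]) for i in range(1,n) if s[i][4]>=amin]
E
python3 - <<'E'
from h import *
t=cv2.imread("pics/top0.png"); s=cv2.imread("pics/scene0.png")
for c,st in white(t,(275,204,342,222)): print("topkey",c,st,onz("top",c,.0662))
for c,st in white(s,(275,210,330,262)): print("scenekey",c,st,onz("scene",c,.0662))
for c,st in white(t,(410,230,425,250)): print("test",c,st,onz("top",c,.05))
k=2.6667
f=lambda u,v,z:onz("top",(190+u/k,165+v/k),z)
print("can",f(247,170,.107), "scene cap",onz("scene",(200+224/2,160+(470-293)/2),.107))
print("canbase scene",onz("scene",(311,283),.012))
print("relay foot corners",f(570,226,.006),f(632,228,.006))
print("housing back corners z79",f(583,133,.079),f(634,133,.079),"front z25",f(577,215,.025),f(629,218,.025))
print("ears",f(594,138,.105),f(630,140,.105)," bar ends",f(607,118,.17),f(648,118,.17))
print("ledge front corners z12",f(216,206,.012),f(412,211,.012))
print("pad corners",f(42,55,.023),f(199,70,.023),f(7,196,.023),f(177,213,.023),"jar",f(113,72,.065))
print("hood front",f(202,90,.24),f(431,103,.24)," blue",f(502,108,.107)," bottle",f(562,160,.138),f(545,183,.03))
E
```

```text
topkey [285.2381 210.4286] [ 4  5 13  4 42] [0.5392 0.1335 0.0662]
topkey [300.6909 212.6545] [21  6 10  7 55] [0.5381 0.0748 0.0662]
topkey [316.7174 213.7391] [38  7  9  6 46] [0.5417 0.0148 0.0662]
topkey [333.1   214.525] [53  8 11  7 40] [ 0.5465 -0.0464  0.0662]
scenekey [322.6852 221.037 ] [43  7 10  9 54] [ 0.5445 -0.043   0.0662]
scenekey [312.5217 231.1739] [32 17 12 10 69] [0.5392 0.0171 0.0662]
scenekey [300.9146 241.6829] [20 27 12 10 82] [0.5365 0.0771 0.0662]
scenekey [287.6164 251.8356] [ 7 37 13 11 73] [0.5389 0.1348 0.0662]
scenekey [314.4074 256.5185] [34 43 11  7 27] [0.466  0.1059 0.0662]
test [417.4286 240.5714] [ 4  8  8  6 35] [ 0.4918 -0.368   0.05  ]
can [0.4596 0.1274 0.107 ] scene cap [0.4629 0.1207 0.107 ]
canbase scene [0.445  0.1502 0.012 ]
relay foot corners [ 0.46  -0.329  0.006] [ 0.4684 -0.4167  0.006 ]
housing back corners z79 [ 0.5776 -0.3237  0.079 ] [ 0.5867 -0.394   0.079 ] front z25 [ 0.473  -0.3339  0.025 ] [ 0.4781 -0.4067  0.025 ]
ears [ 0.5647 -0.3333  0.105 ] [ 0.5681 -0.3819  0.105 ]  bar ends [ 0.5745 -0.3337  0.17  ] [ 0.5813 -0.3866  0.17  ]
ledge front corners z12 [0.4227 0.1746 0.012 ] [ 0.4514 -0.1033  0.012 ]
pad corners [0.6112 0.4656 0.023 ] [0.6179 0.2311 0.023 ] [0.3968 0.4692 0.023 ] [0.4038 0.2259 0.023 ] jar [0.5858 0.3445 0.065 ]
hood front [0.5237 0.1822 0.24  ] [ 0.5434 -0.1006  0.24  ]  blue [ 0.5904 -0.2055  0.107 ]  bottle [ 0.5195 -0.2855  0.138 ] [ 0.512  -0.2851  0.03  ]
```

```bash
cat >> h.py <<'E'
def tilt(deg,yaw=.07):
    a=np.radians(deg); c,s=np.cos(yaw),np.sin(yaw)
    return frame([np.sin(a)*c,np.sin(a)*s,-np.cos(a)],[s,-c,0])
E
python3 - <<'E'
from h import *
print(delta([.40,-.2,.30],tilt(20)));print(delta([.40,.05,.24],tilt(40)))
E
```

```text
(array([ 277.0503, -223.6197,  -91.2984]), array([-0.066 ,  0.3451,  0.3648]))
(array([ 383.2471, -449.84  ,  -30.9112]), array([-0.1303,  0.6901,  0.3531]))
```

Emit:
{"api": "carry_out", "payload": {"deltas": "140 -112 -45 -0.03 0.17 0.18 0;277 -224 -91 -0.066 0.345 0.365 0;277 -224 -91 -0.066 0.345 0.365 0;277 -224 -91 -0.066 0.345 0.365 0;277 -224 -91 -0.066 0.345 0.365 0;277 -224 -91 -0.066 0.345 0.365 0;330 -337 -61 -0.1 0.52 0.36 0;383 -450 -31 -0.13 0.69 0.353 0;383 -450 -31 -0.13 0.69 0.353 0;383 -450 -31 -0.13 0.69 0.353 0;383 -450 -31 -0.13 0.69 0.353 0;383 -450 -31 -0.13 0.69 0.353 0"}}

```text
time_s: 1.6
eef_pos: [0.4191, 0.0601, 0.235]
eef_rot: [-0.013, 0.941, 0.039, 0.335]
wrist_force: [-0.1, -0.4, -0.5]
opening: 1.003
grasp_force: 0.0
```

Run:
```python
from h import *
import json
o=sensors.get_obs(); im=vision.camera("wrist"); cv2.imwrite("pics/w1.png",im)
json.dump({k:list(map(float,o[k])) for k in ("eef_pos","eef_rot")},open("w1.json","w"))
print(o["time_s"],o["q"],o["eef_pos"],o["wrist_force"])
for c,st in white(im,(0,0,640,400),190,60): print(c.round(1),st,onz("wrist",c,.0662,o))
```

```text
1.6 [-0.3933 -0.894   2.4705  0.3574  0.9685  0.9811] [0.4191 0.0601 0.235 ] [-0.0658 -0.3551 -0.5058]
[356.8  41.3] [  162     0   390    84 27464] [0.781  0.0283 0.0662]
[489.    0.3] [438   0  88   2 125] [ 0.8966 -0.1983  0.0662]
[581.9  84.6] [559  73  49  25 755] [ 0.722  -0.3163  0.0662]
[167.2 101.3] [102  90 126  25 493] [0.6385 0.3032 0.0662]
[123.7 200.6] [   17   124   203   148 21276] [0.4812 0.3169 0.0662]
[272.1 169.8] [255 164  35  12 359] [0.5405 0.1329 0.0662]
[316.7 174.2] [303 165  29  21 466] [0.5391 0.0727 0.0662]
[361.4 175.5] [349 167  26  18 422] [0.5422 0.0132 0.0662]
[406.  175.4] [391 168  32  21 375] [ 0.5472 -0.0461  0.0662]
[608.2 204.6] [601 197  19  13  77] [ 0.5276 -0.3038  0.0662]
[593.4 212.6] [582 201  25  19 149] [ 0.5151 -0.2823  0.0662]
[268.1 232.8] [242 207  42  38 363] [0.4548 0.1256 0.0662]
```

View pics/w1.png

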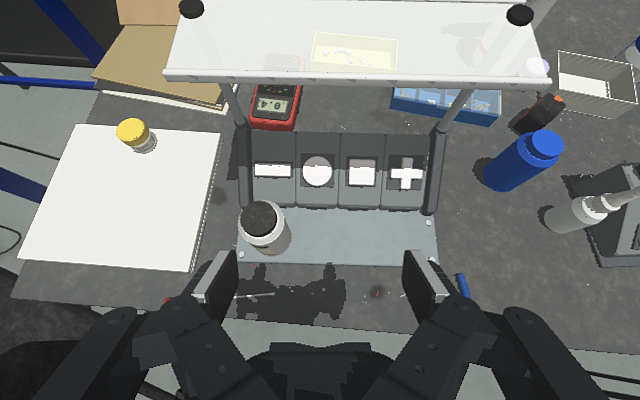

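The wrist view shows the bar at (272,170), round at (317,174), square at (361,175), cross at (406,175), the can cap at (262,218) and the hood front edge at row 78. The blue can is apart at (530,165). Joint 2 sits at its limit here, so I fit a small arm model to choose reachable tilts.

```bash
cat >> h.py <<'E'
from scipy.optimize import least_squares
def fk(q,p):
    h,L1,a,L2,d=p
    ry=lambda t:R.from_euler('y',t); rz=lambda t:R.from_euler('z',t)
    A=rz(q[0]); P=np.array([0,0,h]); A=A*ry(q[1]); P=P+A.apply([0,0,L1])
    A=A*ry(q[2]); P=P+A.apply([a,0,L2]); A=A*rz(q[3])*ry(q[4]); P=P+A.apply([0,0,d]); A=A*rz(q[5])
    return P,A
E
python3 - <<'E'
from h import *
o=sensors.get_obs()
D=[([-1.3383,.1815,1.6079,0,1.3538,-.2063],[.2442,-.52,.2083]),(o["q"],o["eef_pos"])]
f=lambda p:np.concatenate([fk(q,p)[0]-x for q,x in D])
s=least_squares(lambda p:np.r_[f(p),1e-3*(p[2])],[.3,.45,0,.45,.25]);print(s.x,f(s.x))
for q,_ in D: print(fk(q,s.x)[1].as_matrix())
print(rot(o["eef_rot"]).as_matrix(), o["eef_pos"])
E
```

```text
[0.4474 0.6683 0.0482 0.4644 0.7487] [-0.1146 -0.0271 -0.     -0.      0.      0.    ]
[[-0.4248  0.9053 -0.0004]
 [ 0.9053  0.4248  0.0016]
 [ 0.0016  0.0003 -1.    ]]
[[-0.0776  0.772   0.6308]
 [ 0.997   0.0619  0.0468]
 [-0.003   0.6326 -0.7745]]
[[ 0.772   0.0776  0.6308]
 [ 0.0619 -0.997   0.0468]
 [ 0.6326  0.003  -0.7745]] [0.42   0.0572 0.2359]
```

```bash
sed -i 's/h,L1,a,L2,d=p/h,L1,a,L2,d,b=p/; s/A.apply(\[0,0,L1\])/A.apply([0,b,L1])/' h.py
python3 - <<'E'
from h import *
o=sensors.get_obs()
D=[([-1.3383,.1815,1.6079,0,1.3538,-.2063],[.2442,-.52,.2083]),(o["q"],o["eef_pos"])]
f=lambda p:np.concatenate([fk(q,p)[0]-x for q,x in D])
s=least_squares(lambda p:np.r_[f(p),1e-2*(p[2]),1e-3*(p[0]-.2)],[.3,.45,0,.45,.25,.1]);p=s.x;print(p,f(p))
C=R.from_euler('z',-np.pi/2)
lo=np.array([-2.9,-.84,.35,-1.1,.02,-3.1]);hi=np.array([2.9,2.0,2.55,4.2,2.6,3.1])
print(((fk(o["q"],p)[1]*C).inv()*rot(o["eef_rot"])).magnitude())
def ik(pos,M,q0):
    T=R.from_matrix(M)
    def g(q):
        P,A=fk(q,p); return np.r_[(P-pos)*5,((A*C).inv()*T).as_rotvec()]
    r=least_squares(g,np.clip(q0,lo+.01,hi-.01),bounds=(lo,hi)); return r.x,np.abs(r.fun).max()
can=np.array([.459,.125,.08])
for t in (10,20,30,35):
    M=tilt(t); print("can",t,*ik(can+.019*M[:,2],M,o["q"]))
    print("  above",*ik(can+.019*M[:,2]-.12*M[:,2],M,o["q"]))
for t in (25,35,45):
  for nm,k in (("sq",[.542,.014,.066]),("bar",[.54,.134,.066])):
    M=tilt(t); n=tilt(35)[:,2]; print(nm,t,*ik(np.array(k)-.03*n,M,o["q"]))
for t in (0,20,35):
  for nm,k in (("pad",[.48,.33,.12]),("pad+",[.48,.33,.2])):
    print(nm,t,*ik(np.array(k),tilt(t,.3),o["q"]))
E
```

```text
[0.3103 0.4375 0.0819 0.5139 0.3411 0.1178] [ 0.     -0.     -0.0001 -0.      0.      0.0001]
3.1415926535897927
can 10 [-0.0443  0.005   2.4815  1.503   0.0764  3.1   ] 0.47918206485025866
  above [-0.6597 -0.4153  2.5281  0.9212  0.9845  3.1   ] 0.5573207661587329
can 20 [-0.0259 -0.0284  2.4866  1.5269  0.0565  3.1   ] 0.3337803984450624
  above [-0.6921 -0.4584  2.55    0.9227  1.0212  3.1   ] 0.39867724757099204
can 30 [-0.0235 -0.0688  2.4971  1.5354  0.0558  3.1   ] 0.18950976991680094
  above [-0.7148 -0.4672  2.55    0.9165  1.0572  3.1   ] 0.35679381578334657
can 35 [-0.026  -0.0918  2.5044  1.5367  0.0598  3.1   ] 0.11813842617265052
  above [-0.7218 -0.467   2.55    0.9164  1.0676  3.1   ] 0.37270918448599105
sq 25 [-0.4831 -0.0667  2.4117  1.1432  0.4365  3.1   ] 0.27268069191934985
bar 25 [0.0011 0.0009 2.3905 1.5538 0.0414 3.1   ] 0.3140120758623201
sq 35 [-0.4542 -0.101   2.434   1.2061  0.3914  3.1   ] 0.13178626743120828
bar 35 [-0.0006 -0.0325  2.402   1.5574  0.0451  3.1   ] 0.16165797370511273
sq 45 [-0.4416 -0.1354  2.462   1.312   0.3663  3.04  ] 1.388753697543349e-10
bar 45 [-0.0069 -0.0697  2.4163  1.5582  0.0546  3.1   ] 0.010346975346046729
pad 0 [0.384  0.0854 2.301  1.6953 0.02   3.1   ] 0.7534285360762571
pad+ 0 [ 0.3873 -0.072   2.3372  1.6986  0.02    3.1   ] 0.8739846148792482
pad 20 [0.3823 0.0369 2.3131 1.6829 0.02   3.1   ] 0.44112383601273797
pad+ 20 [ 0.3842 -0.1246  2.3509  1.6825  0.02    3.1   ] 0.5644518780359797
pad 35 [ 0.3809 -0.0026  2.3245  1.6735  0.02    3.1   ] 0.20778784905539946
pad+ 35 [ 0.3818 -0.1677  2.3638  1.6711  0.02    3.1   ] 0.33337164260954144
```

```bash
cat >> h.py <<'E'
p=np.array([0.3103,0.4375,0.0819,0.5139,0.3411,0.1178]); C=R.from_euler('z',np.pi/2)
lo=np.array([-2.9,-.84,.35,-1.1,.02,-3.1]);hi=np.array([2.9,2.0,2.55,4.2,2.6,3.1])
def ik(pos,M,q0):
    T=R.from_matrix(M)
    def g(q):
        P,A=fk(q,p); return np.r_[(P-pos)*5,((A*C).inv()*T).as_rotvec()]
    r=least_squares(g,np.clip(q0,lo+.01,hi-.01),bounds=(lo,hi)); return r.x.round(2),round(np.abs(r.fun).max(),4)
E
python3 - <<'E'
from h import *
q=sensors.get_obs()["q"]
print(((fk(q,p)[1]*C).inv()*rot(sensors.get_obs()["eef_rot"])).magnitude())
can=np.array([.459,.125,.08])
for t in (10,20,30,35):
    M=tilt(t); print("can",t,*ik(can+.019*M[:,2],M,q),*ik(can+.019*M[:,2]-.12*M[:,2],M,q))
for t in (25,35,45):
  for nm,k in (("sq",[.542,.014,.066]),("bar",[.54,.134,.066])):
    M=tilt(t); n=tilt(35)[:,2]; print(nm,t,*ik(np.array(k)-.03*n,M,q))
for t in (0,20,35):
  for nm,k in (("pad",[.48,.33,.12]),("pad+",[.48,.33,.2])):
    print(nm,t,*ik(np.array(k),tilt(t,.3),q))
E
```

```text
2.3316750185922377e-16
can 10 [0.01 0.04 2.11 0.01 0.82 1.5 ] 0.0 [ 0.   -0.2   2.06  0.01  1.11  1.5 ] 0.0
can 20 [-0.   -0.05  2.24  0.04  0.6   1.47] 0.0 [-0.01 -0.39  2.24  0.03  0.94  1.47] 0.0
can 30 [-0.01 -0.12  2.37  0.11  0.37  1.39] 0.0 [-0.03 -0.58  2.42  0.07  0.79  1.43] 0.0
can 35 [-0.02 -0.14  2.43  0.21  0.25  1.29] 0.0 [-0.05 -0.69  2.51  0.11  0.72  1.39] 0.0
sq 25 [-0.31 -0.06  2.2   0.28  0.61  1.  ] 0.0
bar 25 [ 0.01 -0.01  2.16  0.05  0.56  1.48] 0.0
sq 35 [-0.37 -0.12  2.34  0.62  0.43  0.63] 0.0
bar 35 [ 0.   -0.07  2.29  0.12  0.31  1.4 ] 0.0
sq 45 [-0.44 -0.14  2.46  1.31  0.37 -0.1 ] 0.0
bar 45 [-0.01 -0.07  2.41  1.18  0.06  0.34] 0.0
pad 0 [0.4  0.29 1.67 0.   1.19 1.67] 0.0
pad+ 0 [0.4  0.2  1.6  0.   1.34 1.67] 0.0
pad 20 [ 0.42  0.08  1.96 -0.06  0.76  1.73] 0.0
pad+ 20 [ 0.42 -0.02  1.89 -0.05  0.93  1.72] 0.0
pad 35 [ 0.45 -0.01  2.16 -0.22  0.4   1.9 ] 0.0
pad+ 35 [ 0.45 -0.15  2.1  -0.15  0.6   1.82] 0.0
```

```bash
cat >> h.py <<'E'
def roll(M,a): return M@R.from_euler('z',a).as_matrix()
def show(nm,pos,M):
    d,r=delta(pos,M); q,e=ik(np.array(pos),M,sensors.get_obs()["q"]); print(nm,d.round(1),r.round(3),"ik",q,e)
E
python3 - <<'E'
from h import *
import json
o=json.load(open("w1.json"))
print(onz("wrist",(260,217),.119,o),onz("top",(282.6,228.7),.119),onz("scene",(312,249),.115))
print("t",tri([ray("wrist",(260,217),o),ray("top",(282.6,228.7))]))
can=np.array([.457,.125,.08])
M=tilt(20);a=can+.019*M[:,2]-.12*M[:,2]
for r in (0,-1,-2,-2.7,-np.pi): show(r,a,roll(M,r))
print(ik(a,roll(M,-np.pi),[0,-.4,2.2,0,.9,-1.6]))
E
```

```text
[0.4597 0.1263 0.119 ] [0.4572 0.126  0.119 ] [0.4559 0.1299 0.115 ]
t [0.4561 0.1245 0.1283]
0 [-32.6 -65.2  51.9] [-0.001 -0.336  0.008] ik [-0.01 -0.39  2.24  0.03  0.95  1.47] 0.0
-1 [-32.6 -65.2  51.9] [ 0.167 -0.308 -0.982] ik [-0.01 -0.39  2.24  0.03  0.95  0.47] 0.0
-2 [-32.6 -65.2  51.9] [ 0.334 -0.216 -1.97 ] ik [-0.01 -0.39  2.24  0.03  0.95 -0.53] 0.0
-2.7 [-32.6 -65.2  51.9] [ 0.451 -0.103 -2.658] ik [-0.01 -0.39  2.24  0.03  0.95 -1.23] 0.0
-3.141592653589793 [-32.6 -65.2  51.9] [ 0.524 -0.002 -3.089] ik [-0.7  -0.46  2.55  0.91  1.04  3.1 ] 0.3949
(array([-0.01, -0.39,  2.24,  0.03,  0.95, -1.67]), np.float64(0.0))
```

Emit:
{"api": "carry_out", "payload": {"deltas": "-33 -65 52 0 -0.336 0.008 0;-33 -65 52 0 -0.336 0.008 0;-33 -65 52 0.08 -0.32 -0.5 0;-33 -65 52 0.167 -0.308 -0.98 0;-33 -65 52 0.167 -0.308 -0.98 0;-33 -65 52 0.167 -0.308 -0.98 0;-33 -65 52 0.167 -0.308 -0.98 0;-33 -65 52 0.334 -0.216 -1.97 0;-33 -65 52 0.334 -0.216 -1.97 0;-33 -65 52 0.334 -0.216 -1.97 0;-33 -65 52 0.334 -0.216 -1.97 0;-33 -65 52 0.334 -0.216 -1.97 0"}}

```text
time_s: 3.15
eef_pos: [0.4247, 0.1159, 0.1755]
eef_rot: [0.137, 0.559, 0.811, 0.107]
wrist_force: [-1.0, 0.2, 0.1]
opening: 1.001
grasp_force: 0.0
```

Run:
```python
from h import *
can=np.array([.458,.126,.08])
M=roll(tilt(20),-np.pi);a=can+.019*M[:,2]
print(sensors.get_obs()["q"]);show("above",a-.12*M[:,2],M);show("grasp",a,M)
```

```text
[-0.0278 -0.3906  2.2378  0.0357  0.9459 -0.4069]
above [7.7 1.5 0.3] [-0.003  0.004 -1.277] ik [-0.01 -0.39  2.24  0.03  0.94 -1.66] 0.0
grasp [  8.2   1.5 120.3] [-0.003  0.004 -1.277] ik [ 0.   -0.05  2.24  0.04  0.6  -1.67] 0.0
```

Emit:
{"api": "carry_out", "payload": {"deltas": "0 0 0 0 0 -0.6 0;0 0 0 0 0 -1.17 0;0 0 0 0 0 -1.17 0;0 0 0 0 0 -1.17 0;0 0 0 0 0 -1.17 0;0 0 0 0 0 -1.17 0;0 0 0 0 0 -1.17 0;0 0 0 0 0 -1.17 0;0 0 0 0 0 -1.17 0"}}

```text
time_s: 4.28
eef_pos: [0.4243, 0.1173, 0.1754]
eef_rot: [0.174, 0.021, 0.984, 0.014]
wrist_force: [0.5, -0.4, -0.0]
opening: 1.002
grasp_force: 0.0
```

Run:
```python
from h import *
can=np.array([.458,.126,.08])
M=roll(tilt(20),-np.pi);a=can+.019*M[:,2]
o=sensors.get_obs();im=vision.camera("wrist");cv2.imwrite("pics/w2.png",im)
print(o["q"]);show("above",a-.12*M[:,2],M);show("grasp",a,M)
```

```text
[-0.0243 -0.3907  2.2381  0.0353  0.9454 -1.5685]
above [1.1 5.9 0.4] [-0.003  0.001 -0.111] ik [-0.01 -0.39  2.24  0.03  0.94 -1.66] 0.0
grasp [  1.2   6.3 120.4] [-0.003  0.001 -0.111] ik [ 0.   -0.05  2.24  0.04  0.6  -1.67] 0.0
```

View pics/w2.png

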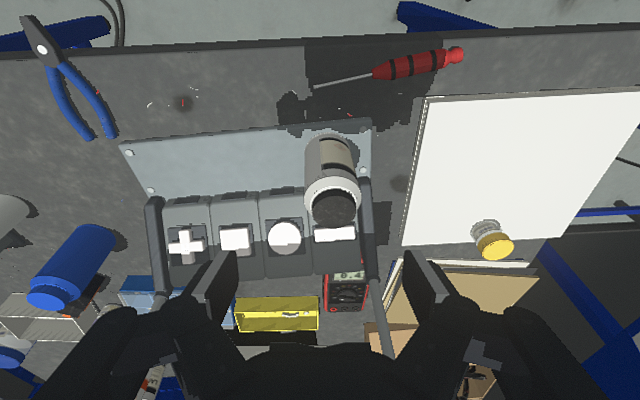

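Wrist view: the can (cap at (335,208)) lies between the fingers, slightly to the right of centre. Nothing is in the way of the descent.

Run:
```python
from h import *
o=sensors.get_obs();print(onz("wrist",(335,208),.119,o)); print(onz("wrist",(333,185),.105,o))
for u in((235,238),(284,238),(335,235),(187,244)): print(u,onz("wrist",u,.0662,o))
```

```text
[0.4535 0.1305 0.119 ]
[0.4394 0.1299 0.105 ]
(235, 238) [0.5391 0.0162 0.0662]
(284, 238) [0.5433 0.0736 0.0662]
(335, 235) [0.5425 0.1343 0.0662]
(187, 244) [ 0.5453 -0.0424  0.0662]
```

Emit:
{"api": "carry_out", "payload": {"deltas": "1 6 0 0 0 -0.11 0;1 6 0 0 0 -0.11 0;1 6 40 0 0 -0.11 0;1 6 80 0 0 -0.11 0;1 6 80 0 0 -0.11 0"}}

```text
time_s: 4.95
eef_pos: [0.4481, 0.1262, 0.0968]
eef_rot: [0.17, -0.034, 0.985, 0.005]
wrist_force: [-0.6, -0.5, 0.1]
opening: 0.999
grasp_force: 0.0
```

Emit:
{"api": "carry_out", "payload": {"deltas": "0 2 20 0 0 0 0;0 2 38 0 0 0 0;0 2 38 0 0 0 0;0 2 38 0 0 0 1;0 2 38 0 0 0 1;0 2 38 0 0 0 1;0 2 38 0 0 0 1;0 2 38 0 0 0 1;0 2 38 0 0 0 1"}}

```text
time_s: 6.08
eef_pos: [0.4649, 0.1294, 0.0665]
eef_rot: [0.176, -0.035, 0.984, 0.005]
wrist_force: [-3.1, 0.3, 8.4]
opening: 0.584
grasp_force: 61.4
```

Run:
```python
from h import *
o=sensors.get_obs();print(o["eef_pos"],o["opening"],o["grasp_force"],o["q"])
Mg=rot(o["eef_rot"]).as_matrix(); g=o["eef_pos"]-.019*Mg[:,2]; print("grasp pt",g)
up=o["eef_pos"]+[-.01,0,.09]; show("up",up,Mg)
Mp=R.from_euler('z',.25).as_matrix()@Mg
P=np.array([.46,.335,g[2]+.012]); 
for dz in (.06,.0): show(dz,P+.019*Mp[:,2]+[0,0,dz],Mp)
```

```text
[0.4649 0.1294 0.0665] 0.5837131848062208 61.39080177177675 [ 0.0124 -0.0565  2.2364  0.03    0.608  -1.6519]
grasp pt [0.4584 0.129  0.0843]
up [-21.9   0.4 -87.9] [0. 0. 0.] ik [ 0.01 -0.27  2.19  0.02  0.86 -1.64] 0.0
0.06 [-40.4 206.7 -62.6] [-0.087 -0.001 -0.234] ik [ 0.45  0.04  1.96 -0.07  0.79 -1.41] 0.0
0.0 [-19.5 207.   -6.3] [-0.087 -0.001 -0.234] ik [ 0.45  0.14  2.   -0.08  0.65 -1.39] 0.0
```

Emit:
{"api": "carry_out", "payload": {"deltas": "-11 0 -44 0 0 0 1;-22 0 -88 0 0 0 1;-22 0 -88 0 0 0 1;-22 0 -88 0 0 0 1;-30 60 -80 -0.03 0 -0.08 1;-35 120 -75 -0.06 0 -0.16 1;-38 180 -70 -0.08 0 -0.22 1;-40 206 -63 -0.087 0 -0.234 1;-40 206 -63 -0.087 0 -0.234 1;-40 206 -63 -0.087 0 -0.234 1;-40 206 -63 -0.087 0 -0.234 1;-40 206 -63 -0.087 0 -0.234 1"}}

```text
time_s: 7.58
eef_pos: [0.4648, 0.3353, 0.1367]
eef_rot: [0.172, -0.157, 0.972, 0.027]
wrist_force: [-0.3, -0.3, -3.4]
opening: 0.584
grasp_force: 65.5
```

Run:
```python
from h import *
o=sensors.get_obs();print(o["eef_pos"],o["opening"],o["grasp_force"],o["wrist_force"])
M=rot(o["eef_rot"]).as_matrix()
e=o["eef_pos"].copy(); 
for z in (.1,.0665+.0115): e[2]=z; show(z,e,M)
cv2.imwrite("pics/s3.png",cv2.resize(vision.camera("scene")[180:380,160:400],(720,600)))
```

```text
[0.4648 0.3353 0.1367] 0.5841757132806658 65.4505485406844 [-0.3247 -0.3053 -3.4248]
0.1 [12.6  0.1 34.5] [0. 0. 0.] ik [ 0.45  0.1   1.99 -0.07  0.71 -1.4 ] 0.0
0.078 [20.1  0.1 55.2] [0. 0. 0.] ik [ 0.45  0.13  2.   -0.07  0.66 -1.4 ] 0.0
```

View pics/s3.png

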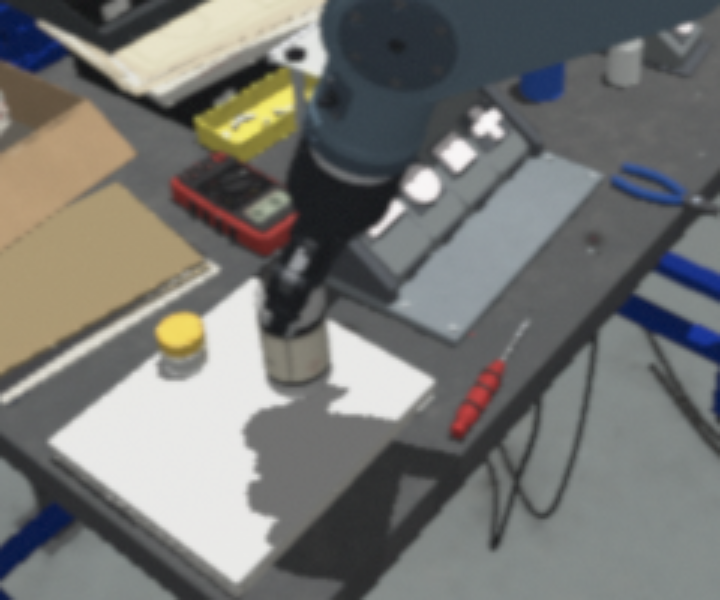

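The can is held upright (crop (295,345)) over the pad, clear of the jar at (180,340). Lowering it.

Emit:
{"api": "carry_out", "payload": {"deltas": "7 0 20 0 0 0 1;14 0 38 0 0 0 1;17 0 48 0 0 0 1;20 0 54 0 0 0 1;20 0 54 0 0 0 1;20 0 55 0 0 0 1;20 0 55 0 0 0 1"}}

```text
time_s: 8.5
eef_pos: [0.4651, 0.3363, 0.0787]
eef_rot: [0.172, -0.158, 0.972, 0.027]
wrist_force: [-0.4, 0.6, -2.8]
opening: 0.583
grasp_force: 65.5
```

Emit:
{"api": "carry_out", "payload": {"deltas": "0.35 0 0.9 0 0 0 1;0.7 0 1.9 0 0 0 1;0.7 0 1.9 0 0 0 1"}}

```text
time_s: 8.88
eef_pos: [0.4657, 0.3365, 0.0773]
eef_rot: [0.173, -0.158, 0.972, 0.027]
wrist_force: [-2.1, -1.4, 5.4]
opening: 0.586
grasp_force: 66.4
```

Emit:
{"api": "carry_out", "payload": {"deltas": "0 0 0 0 0 0 0;0 0 0 0 0 0 0;0 0 0 0 0 0 0;0 0 0 0 0 0 0;0 0 0 0 0 0 0;0 0 -30 0 0 0 0;0 0 -80 0 0 0 0;0 0 -130 0 0 0 0;0 0 -130 0 0 0 0;0 0 -130 0 0 0 0"}}

```text
time_s: 10.12
eef_pos: [0.4221, 0.3221, 0.1979]
eef_rot: [0.172, -0.158, 0.972, 0.027]
wrist_force: [-0.1, 0.0, -0.2]
opening: 0.998
grasp_force: 0.0
```

Run:
```python
from h import *
o=sensors.get_obs();print(o["eef_pos"],o["opening"],o["wrist_force"],o["q"])
im=vision.camera("wrist");s=vision.camera("scene")
c=np.zeros((600,640,3),np.uint8);c[:400]=im;c[400:,:320]=cv2.resize(s[200:380,160:448],(320,200));cv2.imwrite("pics/w4.png",c)
# pre-press above square key, tilt 30 flipped
k=np.array([.5405,.0155,.066]);n=tilt(35)[:,2];M=roll(tilt(30),-np.pi)
show("mid",[.40,.2,.22],M);show("pre60",k-.06*n,M)
print(ik(k-.06*n,M,[-.3,-.1,2.3,.3,.5,-2.3]),ik([.4,.2,.22],M,[0,-.4,2.2,0,.9,-1.6]))
```

```text
[0.4221 0.3221 0.1979] 0.99837491236014 [-0.1252  0.0318 -0.2193] [ 0.4606 -0.1444  2.0045 -0.0614  0.9363 -1.4037]
mid [  47.4 -108.8  -41.9] [ 0.104 -0.176  0.229] ik [ 0.28 -0.52  2.28 -0.13  0.88 -1.3 ] 0.0
pre60 [  43.9 -319.4   71.3] [ 0.104 -0.176  0.229] ik [-0.35 -0.21  2.3   0.38  0.6  -2.26] 0.0
(array([-0.35, -0.21,  2.3 ,  0.38,  0.6 , -2.26]), np.float64(0.0)) (array([ 0.28, -0.52,  2.28, -0.13,  0.88, -1.3 ]), np.float64(0.0))
```

View pics/w4.png

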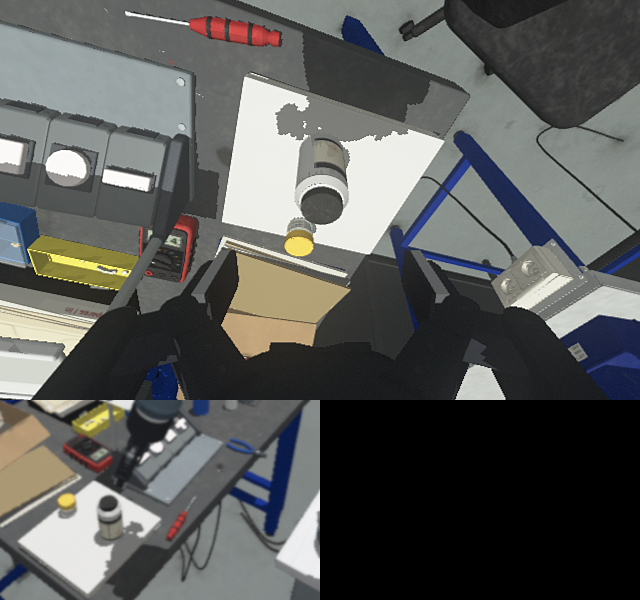

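The can stands upright and released on the pad (wrist (322,185)), with the jar untouched at (300,240). Now the keys, with the fingers shut.

Emit:
{"api": "carry_out", "payload": {"deltas": "24 -54 -21 0.05 -0.09 0.11 1;47 -109 -42 0.104 -0.176 0.229 1;47 -109 -42 0.104 -0.176 0.229 1;46 -170 -10 0.104 -0.176 0.229 1;45 -230 20 0.104 -0.176 0.229 1;44 -290 50 0.104 -0.176 0.229 1;44 -319 71 0.104 -0.176 0.229 1;44 -319 71 0.104 -0.176 0.229 1;44 -319 71 0.104 -0.176 0.229 1;44 -319 71 0.104 -0.176 0.229 1"}}

```text
time_s: 11.48
eef_pos: [0.5069, 0.0151, 0.1174]
eef_rot: [0.26, -0.035, 0.965, 0.01]
wrist_force: [0.4, -0.4, -1.0]
opening: -0.002
grasp_force: 0.0
```

Run:
```python
from h import *
o=sensors.get_obs();print(o["eef_pos"],o["opening"],o["q"])
im=vision.camera("wrist");cv2.imwrite("pics/w5.png",im)
for c,st in white(im,(100,100,560,400),200,60): print(c.round(1),st,onz("wrist",c,.0662,o))
k=np.array([.5405,.0153,.066]);n=tilt(35,.05)[:,2];M=roll(tilt(30),-np.pi)
for d in (.06,.01,0,-.007): show(d,k-d*n,M)
```

```text
[0.5069 0.0151 0.1174] -0.001962016862892605 [-0.351  -0.2051  2.2969  0.3781  0.5957 -2.2589]
[539.6 204.1] [ 404   61   56   67 2047] [0.5273 0.2006 0.0662]
[244.9 204.3] [121  85  49  33 895] [ 0.5449 -0.0463  0.0662]
[385.4 204.4] [ 263   88   45   31 1124] [0.5367 0.0715 0.0662]
[315.  203.6] [ 196   91   40   28 1024] [0.5399 0.0124 0.0662]
[454.4 210.2] [327 103  56  16 838] [0.5403 0.1326 0.0662]
[532.6 245.8] [401 141  59  11 225] [0.5913 0.2364 0.0662]
[110.3 288.2] [  0 182  22  11 123] [ 0.7284 -0.2393  0.0662]
0.06 [ 2.1 -1.5  1.7] [0.002 0.004 0.001] ik [-0.35 -0.21  2.3   0.38  0.6  -2.26] 0.0
0.01 [-2.  -2.1 51.5] [0.002 0.004 0.001] ik [-0.32 -0.03  2.25  0.44  0.46 -2.31] 0.0
0 [-2.9 -2.3 61.5] [0.002 0.004 0.001] ik [-0.31  0.01  2.24  0.46  0.44 -2.32] 0.0
-0.007 [-3.4 -2.4 68.5] [0.002 0.004 0.001] ik [-0.31  0.03  2.24  0.47  0.42 -2.34] 0.0
```

View pics/w5.png

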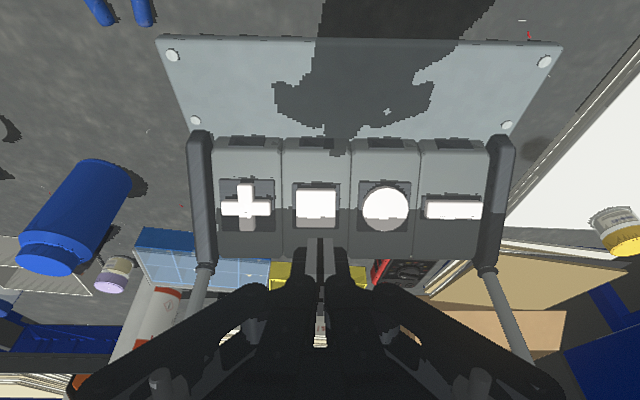

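The square key at (315,204) lies straight ahead of the shut tips (322,242). Pressing.

Emit:
{"api": "carry_out", "payload": {"deltas": "-2 -2 40 0 0 0 1;-3 -2 56 0 0 0 1;-3 -2 60 0 0 0 1;-3 -2 62 0 0 0 1;-3 -2 64 0 0 0 1;-3 -2 66 0 0 0 1;-3 -2 66 0 0 0 1"}}

```text
time_s: 12.4
eef_pos: [0.5428, 0.0144, 0.0617]
eef_rot: [0.26, -0.034, 0.965, 0.01]
wrist_force: [-0.1, -0.4, 0.5]
opening: 0.002
grasp_force: 0.0
```

Emit:
{"api": "carry_out", "payload": {"deltas": "0 0 2 0 0 0 1;0 0 4 0 0 0 1;0 0 4 0 0 0 1"}}

```text
time_s: 12.78
eef_pos: [0.5446, 0.0147, 0.0578]
eef_rot: [0.26, -0.033, 0.965, 0.01]
wrist_force: [0.5, 0.2, -0.7]
opening: 0.002
grasp_force: 0.0
```

Run:
```python
from h import *
o=sensors.get_obs();print(o["eef_pos"],o["wrist_force"])
im=vision.camera("wrist");cv2.imwrite("pics/w6.png",cv2.resize(im[80:260,200:460],(780,540)))
```

```text
[0.5446 0.0147 0.0578] [ 0.5222  0.1843 -0.7379]
```

View pics/w6.png

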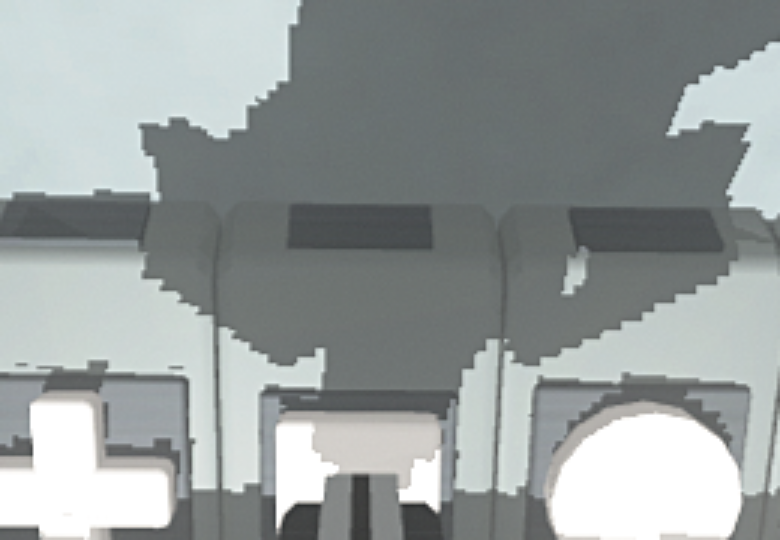

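The tips are over the square key, around crop (360,490), and it is not yet visibly pressed. I probe on.

Emit:
{"api": "carry_out", "payload": {"deltas": "0 0 2 0 0 0 1;0 0 4 0 0 0 1;0 0 4 0 0 0 1"}}

```text
time_s: 13.2
eef_pos: [0.5466, 0.0149, 0.0543]
eef_rot: [0.26, -0.034, 0.965, 0.01]
wrist_force: [-0.2, -0.1, 0.4]
opening: 0.001
grasp_force: 0.0
```

Run:
```python
from h import *
import json
o1=json.load(open("w1.json")); M5=roll(tilt(30),-np.pi)
q=R.from_matrix(M5).as_quat(); o5=dict(eef_pos=[.5069,.0151,.1174],eef_rot=[.26,-.035,.965,.01])
K={"bar":((285.24,210.43),(287.6,251.8),(272.1,169.8),(454.4,210.2)),"round":((300.7,212.65),(300.9,241.7),(316.7,174.2),(385.4,204.4)),
"square":((316.7,213.7),(312.5,231.2),(361.4,175.5),(315,203.6)),"cross":((333.1,214.5),(322.7,221),(406,175.4),(244.9,204.3))}
for k,(t,s,w1,w5) in K.items():
    rs=[ray("top",t),ray("scene",s),ray("wrist",w1,o1),ray("wrist",w5,o5)]
    print(k,tri(rs),tri([rs[0],rs[1],rs[2]]),tri(rs[2:]))
o,d=ray("wrist",(200+360/3,80+475/3),sensors.get_obs());print(o,d)
```

```text
bar [0.5396 0.1339 0.0656] [0.5392 0.1343 0.0657] [0.5398 0.134  0.0657]
round [0.5391 0.0742 0.0632] [0.5386 0.0749 0.0637] [0.5392 0.0738 0.0633]
square [0.5421 0.0142 0.0635] [0.5417 0.0149 0.0636] [0.5417 0.0139 0.0641]
cross [ 0.5469 -0.0459  0.0639] [ 0.547  -0.0457  0.0633] [ 0.546  -0.0452  0.0651]
[0.3944 0.003  0.1565] [ 0.8487  0.0607 -0.5468]
```

```bash
cat >> h.py <<'E'
def proj(n,X,obs=None):
    m=vision.camera_model(n)
    if n=="wrist":
        T=np.eye(4);T[:3,:3]=rot(obs["eef_rot"]).as_matrix();T[:3,3]=obs["eef_pos"];E=np.linalg.inv(T@m["hand_eye"])
    else: E=m["extrinsics"]
    x=m["K"]@(E[:3,:3]@np.array(X)+E[:3,3]); return x[:2]/x[2]
E
python3 - <<'E'
from h import *
o=sensors.get_obs();im=vision.camera("wrist");cv2.imwrite("pics/w7.png",im)
k=np.array([.542,.014,.0637]);n=np.array([.574,0,-.819]);s=np.array([-.819,0,-.574])*.017
for d in (0,.0035,.007): print(d,"sq front edge",proj("wrist",k+s+n*d,o),"left corner",proj("wrist",k+s+n*d+[0,-.017,0],o))
kr=np.array([.539,.0742,.0635]);print("round front free",proj("wrist",kr+s*20/17,o)); print("tcp",proj("wrist",o["eef_pos"],o))
g=im.min(2)
print("sq cols",[(c,g[205:245,c].tolist()) for c in (296,345)])
print("round col",g[200:245,415].tolist())
E
```

```text
0 sq front edge [322.3727 214.6285] left corner [293.3191 213.4156]
0.0035 sq front edge [322.0821 212.8529] left corner [293.6047 211.6547]
0.007 sq front edge [321.8029 211.1462] left corner [293.8792 209.9625]
round front free [425.1616 210.6496]
tcp [321.5095 232.9425]
sq cols [(296, [112, 106, 91, 204, 220, 228, 142, 76, 94, 122, 97, 87, 90, 83, 120, 170, 172, 171, 214, 246, 255, 255, 255, 255, 255, 255, 255, 255, 255, 255, 255, 255, 255, 255, 255, 255, 255, 255, 255, 255]), (345, [113, 115, 114, 113, 116, 113, 118, 100, 83, 85, 90, 88, 88, 87, 82, 116, 172, 178, 180, 197, 200, 204, 204, 203, 203, 204, 203, 200, 202, 200, 194, 255, 255, 255, 255, 255, 255, 255, 255, 255])]
round col [202, 202, 203, 203, 203, 205, 214, 140, 118, 127, 99, 97, 103, 104, 101, 93, 168, 182, 181, 176, 174, 255, 255, 255, 255, 255, 255, 255, 255, 255, 255, 255, 255, 255, 255, 255, 255, 255, 255, 255, 255, 255, 255, 255, 255]
```

Run:
```python
from h import *
o=sensors.get_obs(); o5=dict(eef_pos=np.array([.5069,.0151,.1174]),eef_rot=np.array([.26,-.035,.965,.01]));o5["eef_rot"]/=np.linalg.norm(o5["eef_rot"])
print(o["eef_rot"])
s=np.array([-.819,0,-.574])
for nm,k in (("sq",[.542,.014,.0637]),("cross",[.5465,-.0455,.064])):
    k=np.array(k)
    for L in (.017,-.017): print(nm,L,"w5",proj("wrist",k+s*L,o5),"now",proj("wrist",k+s*L,o))
a=cv2.imread("pics/w5.png");b=cv2.imread("pics/w7.png")
for nm,im in (("w5",a),("w7",b)):
    m=(im.min(2)>165).astype(np.uint8)
    for c in ((300,345,322,385,375,245) if nm=="w5" else (296,345,425,415,235,230)):
        r=np.where(m[180:280,c])[0]+180; print(nm,c,r.min() if len(r) else None,r.max() if len(r) else None,len(r))
```

```text
[ 0.26   -0.0335  0.965   0.0097]
sq 0.017 w5 [317.8657 183.366 ] now [322.3854 214.5231]
sq -0.017 w5 [315.6002 221.9738] now [319.1396 267.3455]
cross 0.017 w5 [246.3902 183.8054] now [220.699  215.3651]
cross -0.017 w5 [246.4172 222.4174] now [222.0371 268.1454]
w5 300 181 217 29
w5 345 None None 0
w5 322 190 216 27
w5 385 188 219 32
w5 375 191 218 28
w5 245 185 217 33
w7 296 208 249 33
w7 345 221 250 30
w7 425 186 277 82
w7 415 189 279 82
w7 235 180 258 54
w7 230 180 279 85
```

Run:
```python
from h import *
def prof(f,c,r0,r1): print(f,c,r0,cv2.imread(f"pics/{f}.png").min(2)[r0:r1,c].tolist())
prof("w1",361,155,200);prof("w1",317,155,200);prof("w5",310,175,240);prof("w5",385,175,240)
t=cv2.imread("pics/top0.png").min(2); print(t[204:224,317].tolist(), t[204:224,301].tolist())
print(sensors.get_obs()["wrist_force"])
```

```text
w1 361 155 [84, 64, 60, 55, 98, 140, 148, 147, 148, 148, 146, 132, 255, 252, 248, 247, 247, 246, 246, 246, 246, 246, 245, 245, 245, 245, 245, 247, 255, 187, 75, 57, 68, 132, 141, 137, 138, 137, 137, 137, 138, 138, 136, 136, 137]
w1 317 155 [63, 127, 151, 151, 149, 150, 149, 149, 146, 138, 184, 252, 250, 247, 246, 246, 246, 246, 245, 246, 245, 246, 245, 245, 245, 245, 245, 245, 247, 255, 193, 79, 65, 134, 139, 138, 136, 137, 137, 136, 138, 138, 136, 136, 137]
w5 310 175 [155, 156, 156, 156, 158, 159, 166, 177, 97, 96, 88, 71, 61, 123, 123, 177, 236, 255, 253, 252, 251, 252, 252, 252, 252, 252, 252, 252, 252, 252, 252, 252, 252, 252, 252, 252, 252, 253, 253, 252, 253, 254, 255, 198, 143, 151, 152, 153, 152, 151, 153, 155, 105, 66, 84, 86, 87, 86, 85, 87, 85, 84, 85, 96, 101]
w5 385 175 [150, 149, 150, 157, 99, 84, 77, 67, 69, 67, 81, 121, 117, 244, 254, 251, 250, 250, 250, 250, 250, 250, 250, 250, 250, 250, 250, 250, 250, 250, 250, 250, 250, 250, 250, 250, 250, 250, 250, 250, 250, 251, 253, 255, 190, 141, 150, 151, 152, 152, 153, 151, 151, 150, 153, 157, 97, 81, 84, 85, 84, 86, 86, 84, 84]
[55, 55, 56, 42, 79, 129, 125, 237, 238, 238, 237, 237, 236, 84, 118, 118, 118, 118, 119, 120] [58, 49, 69, 127, 127, 127, 236, 237, 236, 236, 235, 235, 228, 126, 121, 121, 121, 121, 126, 87]
[ 0.7285 -0.77   -0.7736]
```

Run:
```python
from h import *
import json
def prof(f,c,r0,r1): print(f,c,r0,cv2.imread(f"pics/{f}.png").min(2)[r0:r1,c].tolist())
prof("w1",272,150,190);prof("w5",454,180,240)
o1=json.load(open("w1.json"));o5=dict(eef_pos=np.array([.5069,.0151,.1174]),eef_rot=np.array([.26,-.035,.965,.01]))
for nm,t,w1,w5 in (("sq",(316.9,212.6),(361.4,171.9),(315,208.8)),("round",(300.9,211.6),(316.9,170.5),(385,209.3))):
    r=[ray("top",t),ray("wrist",w1,o1),ray("wrist",w5,o5)]; print(nm,tri(r),tri(r[1:]),tri(r[:2]))
```

```text
w1 272 150 [78, 81, 84, 82, 83, 80, 82, 81, 79, 81, 85, 63, 55, 78, 151, 245, 255, 249, 247, 246, 245, 244, 245, 247, 255, 187, 73, 66, 93, 134, 140, 135, 136, 135, 136, 136, 137, 134, 135, 136]
w5 454 180 [143, 143, 144, 144, 144, 143, 142, 144, 145, 143, 143, 144, 152, 96, 80, 80, 63, 65, 62, 70, 121, 130, 182, 236, 252, 249, 248, 248, 248, 248, 248, 249, 249, 249, 249, 250, 252, 255, 252, 119, 67, 82, 83, 85, 85, 84, 84, 85, 84, 84, 85, 83, 85, 83, 83, 85, 82, 83, 84, 84]
sq [0.546  0.0144 0.0663] [0.546  0.0142 0.0663] [0.5474 0.015  0.062 ]
round [0.5428 0.0742 0.066 ] [0.5437 0.0741 0.0652] [0.542  0.0747 0.0675]
```

Emit:
{"api": "carry_out", "payload": {"deltas": "0 0 2 0 0 0 1;0 0 3 0 0 0 1;0 0 3 0 0 0 1"}}

```text
time_s: 13.62
eef_pos: [0.5482, 0.0149, 0.0518]
eef_rot: [0.26, -0.034, 0.965, 0.01]
wrist_force: [-0.5, -0.1, -0.2]
opening: 0.004
grasp_force: 0.0
```

Emit:
{"api": "carry_out", "payload": {"deltas": "0 0 2 0 0 0 1;0 0 3 0 0 0 1;0 0 3 0 0 0 1"}}

```text
time_s: 14.0
eef_pos: [0.5497, 0.0151, 0.0493]
eef_rot: [0.26, -0.034, 0.965, 0.01]
wrist_force: [-0.1, 0.3, 0.2]
opening: 0.001
grasp_force: 0.0
```

Run:
```python
from h import *
o=sensors.get_obs();im=vision.camera("wrist");cv2.imwrite("pics/w8.png",im);g=im.min(2)
for c in (296,350,425,225): print(c,200,g[200:290,c].tolist())
print("row",[int(x) for x in g[262,270:380:2]],[int(x) for x in g[235,270:380:2]])
k=np.array([.546,.0144,.0663]);kr=np.array([.5428,.0742,.0662]);kc=np.array([.549,-.0455,.0663]);s=np.array([-.819,0,-.574]);n=np.array([.574,0,-.819])
for nm,q,L in(("sq",k,.017),("sqin",k+n*.007,.017),("rd",kr,.02),("cr",kc,.021)): print(nm,proj("wrist",q+s*L,o),proj("wrist",q-s*L,o))
print("tcp",proj("wrist",o["eef_pos"],o))
```

```text
296 200 [113, 113, 114, 115, 114, 115, 115, 114, 114, 115, 113, 103, 98, 192, 215, 130, 78, 103, 91, 89, 86, 87, 77, 144, 172, 172, 171, 209, 243, 255, 255, 255, 255, 255, 255, 255, 255, 255, 255, 255, 255, 255, 255, 255, 255, 255, 255, 255, 255, 200, 67, 49, 60, 62, 67, 62, 64, 70, 65, 64, 63, 72, 66, 63, 63, 61, 62, 63, 61, 64, 61, 62, 61, 63, 63, 61, 58, 59, 60, 62, 60, 57, 59, 60, 61, 57, 55, 56, 55, 54]
350 200 [111, 113, 113, 113, 113, 115, 114, 112, 115, 114, 113, 114, 114, 114, 114, 119, 92, 80, 85, 87, 84, 78, 78, 81, 79, 74, 133, 143, 141, 138, 138, 137, 151, 153, 155, 158, 155, 151, 150, 149, 147, 150, 152, 153, 152, 153, 149, 150, 153, 156, 156, 155, 157, 166, 116, 89, 86, 88, 89, 90, 92, 87, 89, 89, 89, 89, 88, 86, 84, 84, 85, 82, 83, 76, 69, 68, 62, 57, 57, 59, 57, 58, 58, 58, 57, 59, 58, 60, 59, 55]
425 200 [201, 202, 201, 202, 201, 201, 205, 204, 204, 208, 216, 141, 121, 116, 100, 101, 103, 104, 106, 102, 111, 174, 183, 178, 228, 255, 255, 255, 255, 255, 255, 255, 255, 255, 255, 255, 255, 255, 255, 255, 255, 255, 255, 255, 255, 255, 255, 255, 255, 255, 255, 255, 255, 
[... 671 characters left out ...]
119, 119, 122, 88, 89, 113, 198, 64, 66, 64, 65, 64, 56, 130, 133, 133, 133, 135, 106, 54, 58, 49, 129, 134, 133, 132, 134, 110, 58, 63, 60, 65, 63, 64, 85, 89, 89, 118, 118, 115, 118, 115, 118, 99, 119, 121, 121, 123, 124, 97] [94, 215, 219, 221, 222, 221, 221, 177, 150, 159, 255, 255, 255, 255, 255, 255, 255, 205, 208, 208, 206, 207, 207, 209, 208, 209, 208, 208, 206, 206, 206, 204, 206, 203, 205, 206, 205, 206, 203, 131, 158, 133, 200, 206, 205, 204, 205, 200, 203, 137, 218, 209, 207, 208, 218]
sq [322.6655 226.3699] [319.3208 279.9931]
sqin [322.0702 222.3298] [318.8791 274.0948]
rd [427.6569 222.1755] [418.0955 284.9264]
cr [216.9538 218.5506] [218.8612 285.2361]
tcp [321.5095 232.9426]
```

Run:
```python
from h import *
m=vision.camera_model("wrist");E=np.linalg.inv(m["hand_eye"])
def pt(X): x=m["K"]@(E[:3,:3]@np.array(X)+E[:3,3]); return (x[:2]/x[2]).round(1)
g=cv2.imread("pics/w8.png").min(2)
for c in (308,312,327,331): print(c,g[230:262,c].tolist())
for x in (-.011,0,.011):
    print(x,[(z,pt([x,0,z])[1]) for z in (-.03,-.02,-.012,-.006,0)])
```

```text
308 [205, 208, 208, 208, 207, 208, 210, 198, 156, 141, 142, 137, 133, 134, 129, 127, 132, 135, 139, 139, 139, 138, 137, 138, 136, 137, 135, 134, 134, 137, 133, 135]
312 [205, 206, 207, 208, 207, 207, 211, 196, 142, 128, 135, 135, 136, 136, 135, 134, 134, 135, 135, 133, 134, 132, 135, 134, 134, 135, 132, 132, 134, 135, 132, 135]
327 [202, 207, 206, 206, 206, 208, 210, 194, 140, 130, 133, 134, 132, 133, 135, 134, 134, 133, 135, 134, 134, 133, 134, 134, 132, 133, 133, 133, 133, 133, 134, 133]
331 [203, 206, 209, 207, 207, 204, 209, 191, 135, 123, 127, 128, 129, 131, 131, 132, 133, 134, 137, 135, 134, 135, 134, 134, 136, 133, 133, 134, 134, 134, 133, 133]
-0.011 [(-0.03, np.float64(275.5)), (-0.02, np.float64(265.4)), (-0.012, np.float64(258.1)), (-0.006, np.float64(253.1)), (0, np.float64(248.4))]
0 [(-0.03, np.float64(257.8)), (-0.02, np.float64(248.5)), (-0.012, np.float64(241.9)), (-0.006, np.float64(237.3)), (0, np.float64(232.9))]
0.011 [(-0.03, np.float64(239.3)), (-0.02, np.float64(231.0)), (-0.012, np.float64(225.0)), (-0.006, np.float64(220.8)), (0, np.float64(216.9))]
```

Emit:
{"api": "carry_out", "payload": {"deltas": "0 0 2 0 0 0 1;0 0 4 0 0 0 1;0 0 4 0 0 0 1"}}

```text
time_s: 14.42
eef_pos: [0.5516, 0.0152, 0.0457]
eef_rot: [0.26, -0.034, 0.965, 0.01]
wrist_force: [0.6, 0.1, 0.0]
opening: -0.001
grasp_force: 0.0
```

Emit:
{"api": "carry_out", "payload": {"deltas": "0 0 2 0 0 0 1;0 0 4 0 0 0 1;0 0 4 0 0 0 1"}}

```text
time_s: 14.8
eef_pos: [0.5539, 0.0153, 0.0425]
eef_rot: [0.26, -0.034, 0.965, 0.01]
wrist_force: [-1.3, 1.0, 3.0]
opening: -0.001
grasp_force: 1.0
```

Run:
```python
from h import *
o=sensors.get_obs();print(o["wrist_force"],o["eef_pos"],o["q"],fk(o["q"],p)[0])
im=vision.camera("wrist");s=vision.camera("scene");cv2.imwrite("pics/w9.png",im);cv2.imwrite("pics/s9.png",s)
c=np.zeros((600,800,3),np.uint8);c[:300,:400]=cv2.resize(im[190:310,240:400],(400,300));c[:300,400:]=cv2.resize(s[190:280,250:370],(400,300))
t=vision.camera("top");c[300:,:400]=cv2.resize(t[165:240,250:350],(400,300));cv2.imwrite("pics/c9.png",c)
```

```text
[-1.2772  0.9635  2.9526] [0.5539 0.0153 0.0425] [-0.3048  0.1016  2.2152  0.5274  0.376  -2.3944] [0.5558 0.0147 0.0418]
```

View pics/c9.png

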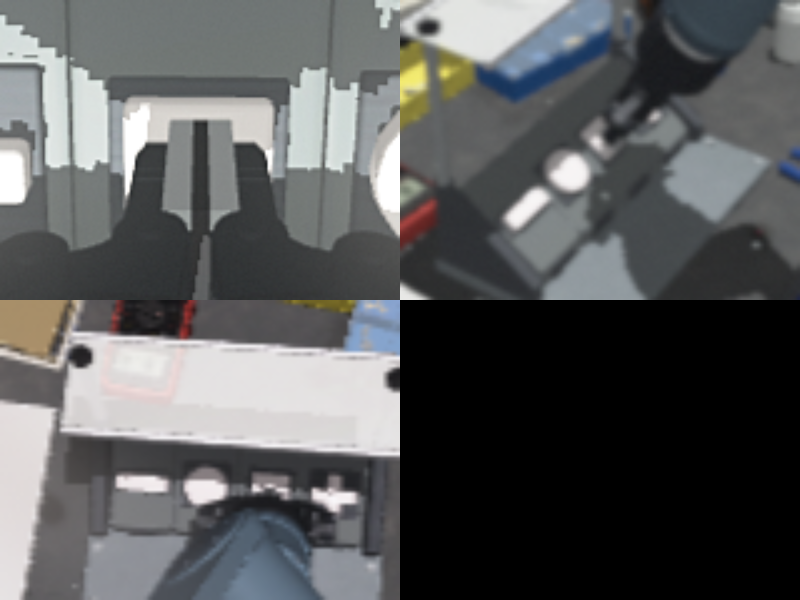

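Contact at last, at 3.3 N on the square key: the tips sit about 19 mm behind the reported TCP. The crop shows the tips in the middle of the square cap at (200,130). That was my tenth picture, so from here I go by numbers.

Emit:
{"api": "carry_out", "payload": {"deltas": "0 0 1 0 0 0 1;0 0 2 0 0 0 1;0 0 3 0 0 0 1;0 0 3 0 0 0 1"}}

```text
time_s: 15.45
eef_pos: [0.5556, 0.0154, 0.0401]
eef_rot: [0.26, -0.034, 0.965, 0.009]
wrist_force: [0.2, 1.4, 4.5]
opening: -0.0
grasp_force: 1.8
```

Emit:
{"api": "carry_out", "payload": {"deltas": "0 0 1 0 0 0 1;0 0 2 0 0 0 1;0 0 2 0 0 0 1"}}

```text
time_s: 15.82
eef_pos: [0.5566, 0.0154, 0.0386]
eef_rot: [0.261, -0.034, 0.965, 0.009]
wrist_force: [-2.9, 1.2, 10.1]
opening: -0.0
grasp_force: 4.8
```

Run:
```python
from h import *
M=rot(sensors.get_obs()["eef_rot"]).as_matrix();n=tilt(35,.053)[:,2]
F=np.array([.5562,.0148,.0391])
for nm,d in (("sq",[0,0,0]),("bar",[-.0063,.1196,-.0004]),("round",[-.0032,.0598,-.0001])):
    for b in (.04,.012,0): show(f"{nm} {b}",F+d-b*n,M)
```

```text
sq 0.04 [  3.5  -0.2 -40.5] [0. 0. 0.] ik [-0.33 -0.03  2.26  0.46  0.46 -2.34] 0.0
sq 0.012 [  1.2  -0.5 -12.6] [0. 0. 0.] ik [-0.31  0.07  2.23  0.51  0.39 -2.38] 0.0
sq 0 [ 0.2 -0.6 -0.7] [0. 0. 0.] ik [-0.3   0.11  2.22  0.54  0.37 -2.41] 0.0
bar 0.04 [  2.  119.6 -39.1] [0. 0. 0.] ik [ 0.01  0.01  2.23  0.08  0.38 -1.7 ] 0.0
bar 0.012 [ -0.4 119.3 -11.2] [0. 0. 0.] ik [ 0.01  0.1   2.2   0.1   0.32 -1.71] 0.0
bar 0 [ -1.4 119.2   0.8] [0. 0. 0.] ik [ 0.01  0.14  2.18  0.1   0.3  -1.72] 0.0
round 0.04 [  2.7  59.7 -39.9] [0. 0. 0.] ik [-0.16 -0.02  2.26  0.3   0.41 -2.04] 0.0
round 0.012 [  0.4  59.4 -12. ] [0. 0. 0.] ik [-0.15  0.07  2.23  0.34  0.34 -2.08] 0.0
round 0 [-0.6 59.3 -0.1] [0. 0. 0.] ik [-0.15  0.11  2.21  0.36  0.32 -2.1 ] 0.0
```

Emit:
{"api": "carry_out", "payload": {"deltas": "3 0 -40 0 0 0 1;3 0 -45 0 0 0 1;2 56 -42 0 0 0 1;2 113 -40 0 0 0 1;2 113 -40 0 0 0 1;2 113 -40 0 0 0 1;0 113 -20 0 0 0 1;0 113 -11 0 0 0 1;0 113 -11 0 0 0 1"}}

```text
time_s: 16.95
eef_pos: [0.5423, 0.1271, 0.0466]
eef_rot: [0.259, -0.033, 0.965, 0.01]
wrist_force: [-0.4, -0.3, -0.1]
opening: 0.002
grasp_force: 0.0
```

Emit:
{"api": "carry_out", "payload": {"deltas": "-0.3 0 3 0 0 0 1;-0.6 0 6 0 0 0 1;-0.8 0 8 0 0 0 1;-0.8 0 9 0 0 0 1;-0.9 0 10 0 0 0 1;-0.9 0 10 0 0 0 1"}}

```text
time_s: 17.7
eef_pos: [0.5489, 0.1282, 0.0398]
eef_rot: [0.26, -0.034, 0.965, 0.01]
wrist_force: [-2.0, -2.8, 2.3]
opening: -0.001
grasp_force: 1.7
```

Emit:
{"api": "carry_out", "payload": {"deltas": "-0.1 0 1 0 0 0 1;-0.2 0 2 0 0 0 1;-0.3 0 3 0 0 0 1;-0.3 0 3 0 0 0 1"}}

```text
time_s: 18.2
eef_pos: [0.5503, 0.1283, 0.0378]
eef_rot: [0.26, -0.034, 0.965, 0.01]
wrist_force: [-15.0, -8.1, 20.5]
opening: -0.001
grasp_force: 12.9
```

Emit:
{"api": "carry_out", "payload": {"deltas": "3 0 -40 0 0 0 1;3 0 -45 0 0 0 1;3 -27 -43 0 0 0 1;3 -53 -42 0 0 0 1;3 -53 -42 0 0 0 1;3 -53 -30 0 0 0 1;1 -53 -13 0 0 0 1;1 -53 -13 0 0 0 1"}}

```text
time_s: 19.2
eef_pos: [0.546, 0.0758, 0.0464]
eef_rot: [0.259, -0.034, 0.965, 0.01]
wrist_force: [0.1, 0.1, -0.3]
opening: -0.0
grasp_force: 0.0
```

Run:
```python
from h import *
M=rot(sensors.get_obs()["eef_rot"]).as_matrix();n=tilt(35,.053)[:,2]
F=np.array([.5562,.0148,.0391])+[-.0032,.0598,-.0001]
for b in (.012,.006,0): show(b,F-b*n,M)
print(sensors.get_obs()["wrist_force"])
```

```text
0.012 [-1.3 -1.6 -2.1] [0. 0. 0.] ik [-0.15  0.07  2.22  0.33  0.35 -2.08] 0.0
0.006 [-1.8 -1.7  3.9] [0. 0. 0.] ik [-0.15  0.09  2.22  0.34  0.34 -2.09] 0.0
0 [-2.3 -1.7  9.8] [0. 0. 0.] ik [-0.15  0.11  2.21  0.35  0.32 -2.09] 0.0
[ 0.1124  0.0527 -0.2847]
```

Emit:
{"api": "carry_out", "payload": {"deltas": "-2 -1 3 0 0 0 1;-2 -1 6 0 0 0 1;-2 -1 8 0 0 0 1;-2 -1 9 0 0 0 1;-2 -1 10 0 0 0 1;-2 -1 11 0 0 0 1;-2 -1 11 0 0 0 1"}}

```text
time_s: 20.08
eef_pos: [0.5545, 0.0744, 0.0397]
eef_rot: [0.261, -0.033, 0.965, 0.009]
wrist_force: [0.2, 1.6, 4.9]
opening: -0.004
grasp_force: 2.1
```

Emit:
{"api": "carry_out", "payload": {"deltas": "0 0 1 0 0 0 1;0 0 2 0 0 0 1;0 0 2 0 0 0 1"}}

```text
time_s: 20.45
eef_pos: [0.5552, 0.0745, 0.039]
eef_rot: [0.261, -0.034, 0.965, 0.009]
wrist_force: [-19.9, -0.5, 30.4]
opening: 0.005
grasp_force: 17.8
```

All three keys are pressed in order. Backing out and going over to the relay.

Emit:
{"api": "carry_out", "payload": {"deltas": "3 0 -50 0 0 0 1;3 0 -100 0 0 0 1;3 0 -130 0 0 0 1;3 0 -130 0 0 0 1;3 0 -130 0 0 0 1"}}

```text
time_s: 21.08
eef_pos: [0.4868, 0.0696, 0.1473]
eef_rot: [0.259, -0.033, 0.965, 0.01]
wrist_force: [-0.4, -0.8, -0.4]
opening: 0.003
grasp_force: 0.0
```

Run:
```python
from h import *
o=sensors.get_obs();print(o["eef_pos"],o["q"])
T=np.array([.49,-.367,.05])
for t in (20,35,45):
  for rl in (-np.pi,-np.pi/2,0):
    M=roll(tilt(t,.07),rl)
    for nm,P in (("view",[.40,-.34,.26]),("press",T+.012*M[:,2])):
        best=min((ik(np.array(P),M,q0) for q0 in ([-1,-.1,2,.3,.6,-2.],[-1,-.1,2,.5,.6,0],[-1,-.1,2,.5,.6,1.5],[-1.2,0,2,1.5,.6,-3])),key=lambda r:r[1]); print(t,round(rl,2),nm,*best)
```

```text
[0.4868 0.0696 0.1473] [-0.1958 -0.3161  2.306   0.2198  0.6536 -1.9766]
20 -3.14 view [-1.15 -0.14  1.87  0.34  1.3  -2.87] 0.0
20 -3.14 press [-1.    0.34  1.84  0.42  0.83 -2.91] 0.0
20 -1.57 view [-1.15 -0.14  1.87  0.34  1.3  -1.3 ] 0.0
20 -1.57 press [-1.    0.34  1.84  0.42  0.83 -1.34] 0.0
20 0 view [-1.15 -0.14  1.87  0.34  1.3   0.27] 0.0
20 0 press [-1.    0.34  1.84  0.42  0.83  0.23] 0.0
35 -3.14 view [-1.35 -0.2   2.02  0.65  1.29  3.1 ] 0.0164
35 -3.14 press [-1.15  0.33  1.97  0.85  0.8   2.9 ] 0.0
35 -1.57 view [-1.34 -0.21  2.01  0.63  1.29 -1.58] 0.0
35 -1.57 press [-1.15  0.33  1.97  0.85  0.8  -1.81] 0.0
35 0 view [-1.34 -0.21  2.01  0.63  1.29 -0.  ] 0.0
35 0 press [-1.15  0.33  1.97  0.85  0.8  -0.24] 0.0
45 -3.14 view [-1.46 -0.21  2.09  0.82  1.32  2.94] 0.0
45 -3.14 press [-1.24  0.38  2.03  1.11  0.87  2.59] 0.0
45 -1.57 view [-1.46 -0.21  2.09  0.82  1.32 -1.77] 0.0
45 -1.57 press [-1.24  0.38  2.03  1.11  0.87 -2.12] 0.0
45 0 view [-1.46 -0.21  2.09  0.82  1.32 -0.2 ] 0.0
45 0 press [-1.24  0.38  2.03  1.11  0.87 -0.55] 0.0
```

Run:
```python
from h import *
show("a",[.42,-.05,.24],roll(tilt(33,.07),-2.6))
show("b",[.41,-.2,.27],roll(tilt(35,.08),-2.1))
show("view",[.40,-.34,.26],roll(tilt(35,.08),-np.pi/2))
```

```text
a [  18.3 -114.6 -117.9] [-0.013 -0.05   0.54 ] ik [-0.77 -0.75  2.36  0.46  1.16 -1.98] 0.0
b [  20.8 -263.5 -154.2] [-0.049 -0.075  1.031] ik [-1.18 -0.53  2.21  0.6   1.3  -1.91] 0.0
view [  42.7 -402.5 -155.6] [-0.071 -0.063  1.56 ] ik [-1.34 -0.2   2.01  0.63  1.29 -1.58] 0.0
```

Emit:
{"api": "carry_out", "payload": {"deltas": "0 -57 -50 0 -0.02 0.18 1;0 -115 -100 -0.01 -0.05 0.36 1;0 -115 -100 -0.01 -0.05 0.54 1;0 -190 -125 -0.03 -0.06 0.75 1;10 -263 -150 -0.05 -0.075 0.93 1;20 -310 -154 -0.05 -0.07 1.1 1;30 -355 -155 -0.06 -0.065 1.3 1;43 -402 -156 -0.07 -0.063 1.45 1;43 -402 -156 -0.07 -0.063 1.56 1;43 -402 -156 -0.07 -0.063 1.56 1;43 -402 -156 -0.07 -0.063 1.56 1;43 -402 -156 -0.07 -0.063 1.56 1"}}

```text
time_s: 22.58
eef_pos: [0.4002, -0.3389, 0.2611]
eef_rot: [0.204, 0.646, 0.702, 0.221]
wrist_force: [0.6, -0.5, -0.2]
opening: -0.0
grasp_force: 0.0
```

Run:
```python
from h import *
import json
o=sensors.get_obs();im=vision.camera("wrist");cv2.imwrite("pics/r1.png",im)
json.dump({k:list(map(float,o[k])) for k in ("eef_pos","eef_rot")},open("r1.json","w"))
print(o["eef_pos"],o["q"])
for z,nm,X in ((0,"test",[.49,-.367,.05]),(0,"earmid",[.566,-.358,.105]),(0,"bar",[.577,-.36,.17]),(0,"bottle",[.515,-.285,.13]),(0,"footFL",[.46,-.329,.006]),(0,"footFR",[.468,-.417,.006])): print(nm,proj("wrist",X,o))
for c,st in white(im,(0,0,640,400),190,40): print(c.round(1),st,onz("wrist",c,.05,o))
t=vision.camera("top");cv2.imwrite("pics/t1.png",t)
```

```text
[ 0.4002 -0.3389  0.2611] [-1.3382 -0.203   2.0072  0.631   1.2934 -1.5855]
test [283.8523 185.1908]
earmid [350.8632 183.6119]
bar [391.5556 196.4512]
bottle [338.0515 131.2972]
footFL [251.5264 154.0363]
footFR [256.3039 211.2785]
[ 64.9 182.5] [    0     0   162   400 45112] [ 0.2594 -0.3443  0.05  ]
[445.1  72. ] [ 385    0  153  121 7324] [ 0.8269 -0.1751  0.05  ]
[497.9  34.1] [ 464    0   66   80 3849] [ 0.9933 -0.0784  0.05  ]
[550.   29.3] [542  15  15  23  94] [ 1.2528 -0.0173  0.05  ]
[612.9  73.9] [607  68  13  13 129] [ 1.968  -0.0342  0.05  ]
[617.4 129.8] [ 589  100   51   61 1755] [ 2.3722 -0.2442  0.05  ]
[308.6 129.3] [ 279  114   72   28 1159] [ 0.5263 -0.289   0.05  ]
[404.7 125.2] [400 115  11  19  55] [ 0.7322 -0.2766  0.05  ]
[418.  124.9] [412 115  14  21 222] [ 0.7702 -0.2746  0.05  ]
[495.  125.7] [490 121  11  10  63] [ 1.0737 -0.2664  0.05  ]
[402.8 157.7] [391 140  36  38 461] [ 0.74   -0.3356  0.05  ]
[306. 183.] [ 267  157   82   51 2985] [ 0.527  -0.3668  0.05  ]
[498.7 221.6] [ 462  157   88  123 3872] [ 1.2381 -0.5472  0.05  ]
[109.9 239.1] [  93  163   62  197 1826] [ 0.2867 -0.4074  0.05  ]
[416.3 181.7] [411 163  12  39  67] [ 0.7935 -0.3862  0.05  ]
[142.9 269.4] [ 111  171   65  181 7296] [ 0.3126 -0.4502  0.05  ]
[352.5 187.2] [348 179   8  16  50] [ 0.6206 -0.3819  0.05  ]
[579.6 189.4] [572 179  17  18 127] [ 2.033  -0.5215  0.05  ]
[409.3 215.8] [403 205  16  25 186] [ 0.7886 -0.459   0.05  ]
[572.9 380.6] [565 376  16  10  55] [ 4.4727 -3.1151  0.05  ]
```

Run:
```python
from h import *
import json
o=json.load(open("r1.json"));im=cv2.imread("pics/r1.png");g=im.min(2);G=im.max(2)
for thr in (225,240,250): print(thr,[(c.round(1),st) for c,st in white(im,(255,145,360,215),thr,40)])
m=((g[145:215,255:360]>190)*255).astype(np.uint8)
n,l,s,c=cv2.connectedComponentsWithStats(m);i=1+np.argmax(s[1:,4]);cn=max(cv2.findContours((l==i).astype(np.uint8),0,2)[0],key=len)
print("face poly",(cv2.approxPolyDP(cv2.convexHull(cn),3,True)[:,0]+[255,145]).tolist())
b=((G[170:225,360:420]<45)*1).astype(np.uint8)
n,l,s,c=cv2.connectedComponentsWithStats(b)
for k in range(1,n):
    if s[k][4]>25:
        ys,xs=np.where(l==k);print("dark",c[k]+[360,170],s[k],(cv2.boxPoints(cv2.minAreaRect(np.c_[xs,ys].astype(np.float32)))+[360,170]).tolist())
for r in range(150,216,3): print(r,g[r,262:358:3].tolist())
```

```text
225 [(array([285.4, 186.8]), array([ 21,  33,  20,  19, 296], dtype=int32))]
240 [(array([285.4, 186.7]), array([ 21,  33,  20,  18, 287], dtype=int32))]
250 [(array([285.4, 186.7]), array([ 21,  33,  20,  18, 284], dtype=int32))]
face poly [[347, 158], [346, 201], [324, 206], [271, 206], [268, 162]]
150 [160, 153, 154, 157, 162, 160, 164, 100, 102, 86, 84, 87, 91, 91, 91, 88, 87, 95, 105, 103, 106, 105, 85, 158, 156, 155, 150, 152, 154, 155, 155, 159]
153 [123, 94, 93, 114, 140, 160, 89, 91, 91, 91, 88, 96, 105, 105, 110, 106, 106, 106, 107, 108, 107, 104, 107, 104, 104, 112, 138, 159, 153, 155, 154, 155]
156 [161, 176, 87, 85, 87, 95, 103, 105, 106, 106, 109, 105, 107, 106, 107, 107, 106, 105, 104, 104, 106, 104, 106, 106, 103, 103, 98, 103, 150, 134, 151, 151]
159 [98, 103, 103, 104, 103, 102, 102, 101, 100, 96, 99, 99, 94, 95, 92, 92, 91, 111, 113, 136, 136, 137, 161, 183, 177, 192, 188, 214, 215, 103, 156, 158]
162 [119, 133, 195, 201, 205, 205, 207, 206, 208, 207, 209, 206, 207, 209, 211, 209, 209, 209, 212, 211, 211, 212, 212, 213, 215, 213, 214, 222, 216, 93, 155, 153]
165 [1
[... 2072 characters left out ...]
 211, 213, 215, 219, 212, 172, 156, 148]
204 [154, 137, 116, 203, 205, 205, 205, 205, 204, 206, 205, 206, 206, 207, 205, 208, 208, 207, 206, 208, 207, 207, 209, 211, 208, 182, 155, 144, 149, 151, 151, 152]
207 [152, 150, 143, 169, 205, 206, 206, 206, 207, 193, 192, 181, 182, 178, 167, 168, 168, 163, 158, 159, 157, 156, 153, 163, 151, 154, 154, 153, 150, 152, 153, 152]
210 [152, 153, 152, 155, 151, 150, 150, 148, 153, 153, 158, 150, 154, 155, 150, 149, 154, 152, 152, 153, 149, 153, 143, 167, 158, 159, 153, 154, 153, 149, 165, 157]
213 [154, 152, 150, 154, 153, 150, 149, 150, 149, 154, 155, 148, 152, 156, 160, 150, 153, 161, 154, 152, 153, 155, 152, 157, 155, 157, 154, 156, 160, 158, 159, 153]
```

Run:
```python
from h import *
import json
o=json.load(open("r1.json"))
T=tri([ray("wrist",(285.4,186.7),o),ray("top",(417.4,240.6))]);print("test",T,"z50",onz("wrist",(285.4,186.7),.05,o))
a,b=onz("wrist",(267.5,161),.025,o),onz("wrist",(271,207),.025,o);print("front",a,b,np.linalg.norm(a-b),(a+b)/2)
a,b=onz("wrist",(341,170.5),.1,o),onz("wrist",(341,194),.1,o);print("ears",a,b,np.linalg.norm(a-b),(a+b)/2)
im=cv2.imread("pics/r1.png");G=im.max(2)
for r in range(168,226,3): print(r,G[r,360:424:3].tolist())
```

```text
test [ 0.491  -0.3679  0.0529] z50 [ 0.4926 -0.3694  0.05  ]
front [ 0.4761 -0.3364  0.025 ] [ 0.4832 -0.4062  0.025 ] 0.07020474220884128 [ 0.4796 -0.3713  0.025 ]
ears [ 0.5501 -0.3394  0.1   ] [ 0.5539 -0.3732  0.1   ] 0.03406149333819231 [ 0.552  -0.3563  0.1   ]
168 [155, 159, 155, 159, 161, 149, 192, 194, 197, 197, 181, 255, 255, 255, 255, 186, 195, 198, 197, 197, 236, 153]
171 [150, 157, 158, 161, 156, 148, 194, 197, 187, 199, 197, 255, 255, 255, 255, 193, 195, 197, 185, 185, 245, 158]
174 [159, 157, 156, 162, 157, 197, 193, 194, 197, 187, 194, 255, 255, 255, 241, 195, 195, 193, 201, 178, 157, 163]
177 [158, 155, 154, 166, 166, 226, 195, 197, 193, 203, 57, 51, 51, 50, 194, 195, 197, 200, 180, 255, 163, 157]
180 [155, 158, 166, 155, 159, 193, 195, 196, 198, 197, 46, 69, 96, 80, 199, 196, 196, 200, 199, 219, 154, 163]
183 [178, 158, 142, 148, 151, 196, 194, 196, 197, 192, 51, 70, 92, 73, 199, 195, 196, 198, 194, 195, 166, 158]
186 [186, 188, 188, 184, 170, 154, 144, 161, 191, 204, 46, 68, 100, 68, 200, 196, 188, 200, 189, 146, 162, 155]
189 [185, 187, 192, 187, 188, 188, 187, 18
[... 722 characters left out ...]
222, 233, 137, 124]
210 [166, 177, 151, 157, 150, 150, 156, 152, 154, 131, 65, 78, 86, 174, 186, 177, 232, 227, 236, 127, 128, 189]
213 [164, 164, 153, 152, 151, 153, 157, 151, 152, 120, 63, 77, 83, 180, 186, 215, 232, 232, 172, 134, 173, 231]
216 [171, 156, 153, 152, 152, 148, 154, 148, 154, 154, 87, 64, 81, 198, 196, 215, 235, 249, 132, 128, 236, 233]
219 [160, 155, 159, 155, 152, 151, 158, 151, 153, 153, 159, 129, 204, 193, 145, 233, 235, 198, 140, 210, 232, 234]
222 [162, 149, 156, 151, 156, 151, 155, 150, 153, 154, 153, 149, 205, 193, 177, 233, 236, 167, 138, 238, 229, 232]
225 [156, 149, 153, 150, 150, 152, 160, 154, 148, 150, 153, 158, 157, 194, 162, 235, 235, 153, 132, 233, 231, 230]
```

Run:
```python
from h import *
import json
o=json.load(open("r1.json"))
print("bar",onz("wrist",(395.5,196.5),.17,o), "tri with top", tri([ray("wrist",(395.5,196.5),o),ray("top",(190+627/2.667,165+118/2.667))]))
yaw=.1;c,s=np.cos(yaw),np.sin(yaw);Rz=np.array([[c,-s,0],[s,c,0],[0,0,1]])
for O in ([.5235,-.3646,0],[.530,-.365,0]):
    W=lambda X:np.array(O)+Rz@np.array(X)
    print("frontL,R",proj("wrist",W([-.055,.036,.025]),o),proj("wrist",W([-.055,-.036,.025]),o),"ears",proj("wrist",W([.04,.018,.105]),o),proj("wrist",W([.04,-.018,.105]),o),"bar",proj("wrist",W([.049,0,.17]),o),"topbar",proj("top",W([.049,0,.17])),"footFR top",proj("top",W([-.068,-.042,.006])),"top hous front",proj("top",W([-.055,.036,.025])))
```

```text
bar [ 0.5846 -0.3609  0.17  ] tri with top [ 0.5754 -0.3577  0.1773]
frontL,R [260.3413 159.7736] [264.3153 207.7227] ears [349.4844 173.1069] [348.9742 197.6857] bar [389.0094 196.6346] topbar [425.1222 210.7836] footFR top [425.9735 252.567 ] top hous front [406.3626 247.688 ]
frontL,R [264.6443 159.8976] [268.346  207.4139] ears [352.9931 173.1055] [352.387  197.4572] bar [392.4874 196.3844] topbar [425.3194 209.0084] footFR top [426.1527 250.8885] top hous front [406.5699 245.9996]
```

Run:
```python
from h import *
M=roll(tilt(35,.1),-np.pi/2);n=M[:,2];T=np.array([.493,-.3685,.049])+.019*n
for b in (.04,.01,0,-.007): show(b,T-b*n,M)
```

```text
0.04 [-36.8 -48.2 204.7] [ 0.001  0.012 -0.014] ik [-1.18  0.28  1.97  0.8   0.88 -1.8 ] 0.0
0.01 [-36.4 -48.3 234.7] [ 0.001  0.012 -0.014] ik [-1.15  0.34  1.95  0.83  0.83 -1.82] 0.0
0 [-36.3 -48.3 244.7] [ 0.001  0.012 -0.014] ik [-1.14  0.36  1.94  0.85  0.81 -1.83] 0.0
-0.007 [-36.2 -48.3 251.7] [ 0.001  0.012 -0.014] ik [-1.13  0.38  1.94  0.86  0.8  -1.84] 0.0
```

Emit:
{"api": "carry_out", "payload": {"deltas": "-36 -48 60 0 0.012 -0.014 1;-36 -48 120 0 0.012 -0.014 1;-36 -48 180 0 0.012 -0.014 1;-36 -48 205 0 0.012 -0.014 1;-36 -48 225 0 0.012 -0.014 1;-36 -48 237 0 0.012 -0.014 1;-36 -48 240 0 0.012 -0.014 1;-36 -48 242 0 0.012 -0.014 1;-36 -48 242 0 0.012 -0.014 1"}}

```text
time_s: 23.8
eef_pos: [0.5021, -0.3681, 0.0363]
eef_rot: [0.202, 0.64, 0.707, 0.223]
wrist_force: [-0.4, 0.0, 0.0]
opening: -0.001
grasp_force: 0.0
```

Emit:
{"api": "carry_out", "payload": {"deltas": "0 0 2 0 0 0 1;0 0 4 0 0 0 1;0 0 6 0 0 0 1;0 0 6 0 0 0 1"}}

```text
time_s: 24.3
eef_pos: [0.5057, -0.3672, 0.0306]
eef_rot: [0.202, 0.64, 0.707, 0.223]
wrist_force: [-0.6, 0.1, 1.7]
opening: -0.001
grasp_force: 0.6
```

Emit:
{"api": "carry_out", "payload": {"deltas": "0 0 1.5 0 0 0 1;0 0 3 0 0 0 1;0 0 4.5 0 0 0 1;0 0 4.5 0 0 0 1;0 0 4.5 0 0 0 1"}}

```text
time_s: 24.92
eef_pos: [0.5082, -0.3669, 0.027]
eef_rot: [0.202, 0.64, 0.707, 0.224]
wrist_force: [-2.3, 0.1, 1.8]
opening: -0.0
grasp_force: 1.7
```

Run:
```python
from h import *
t=vision.camera("top");cv2.imwrite("pics/t2.png",t);a=cv2.imread("pics/t1.png")
d=cv2.absdiff(a,t).max(2)[190:225,400:450];print("bar area change",(d>40).sum(), "dark up-bar now",(t.max(2)[204:214,415:436]<60).sum(),"before",(a.max(2)[204:214,415:436]<60).sum())
print(sensors.get_obs()["wrist_force"])
```

```text
bar area change 145 dark up-bar now 16 before 78
[-2.8389 -0.3021  2.8485]
```

The bar has gone from its up position, so the lever has tripped. I press fully home, then withdraw along the tool axis so it drops all the way.

Emit:
{"api": "carry_out", "payload": {"deltas": "0 0 1.5 0 0 0 1;0 0 3 0 0 0 1;0 0 3 0 0 0 1"}}

```text
time_s: 25.35
eef_pos: [0.5094, -0.3668, 0.0252]
eef_rot: [0.202, 0.64, 0.707, 0.224]
wrist_force: [-29.1, 2.8, 22.3]
opening: -0.004
grasp_force: 8.8
```

Emit:
{"api": "carry_out", "payload": {"deltas": "0 0 -10 0 0 0 1;0 0 -30 0 0 0 1;0 0 -60 0 0 0 1;0 0 -110 0 0 0 1;0 0 -160 0 0 0 1;0 0 -180 0 0 0 1;0 0 -180 0 0 0 1;0 0 -180 0 0 0 1"}}

```text
time_s: 26.35
eef_pos: [0.4072, -0.3763, 0.1709]
eef_rot: [0.201, 0.64, 0.707, 0.224]
wrist_force: [0.1, -0.6, -0.3]
opening: -0.0
grasp_force: 0.0
```

Run:
```python
from h import *
import json
o=sensors.get_obs();im=vision.camera("wrist");cv2.imwrite("pics/r2.png",im);t=vision.camera("top");cv2.imwrite("pics/t3.png",t)
print(o["eef_pos"],o["wrist_force"])
yaw=.1;c,s=np.cos(yaw),np.sin(yaw);W=lambda X:np.array([.531,-.365,0])+np.array([[c,-s,0],[s,c,0],[0,0,1]])@np.array(X)
for a in (0,.7,1.4):
    th=np.radians(97)-a; X=W([.04-.075*np.cos(th),0,.096+.075*np.sin(th)])if 0 else W([.04+.075*np.sin(np.radians(7)-a),0,.096+.075*np.cos(np.radians(7)-a)])
    print(a,X,"wrist",proj("wrist",X,o),"top",proj("top",X))
for nm,I,roi in (("w",im,(240,120,420,240)),("t",t,(395,195,450,255))):
    x0,y0,x1,y1=roi;b=(I[y0:y1,x0:x1].max(2)<85).astype(np.uint8)
    n,l,s_,cc=cv2.connectedComponentsWithStats(b)
    for k in range(1,n):
        if s_[k][4]>12: print(nm,cc[k]+[x0,y0],s_[k])
```

```text
[ 0.4072 -0.3763  0.1709] [ 0.1238 -0.5955 -0.26  ]
0 [ 0.5799 -0.3601  0.1704] wrist [465.963  187.6157] top [425.365  208.6595]
0.7 [ 0.53   -0.3651  0.1588] wrist [423.3194 193.9711] top [425.2559 223.5102]
1.4 [ 0.4994 -0.3682  0.1177] wrist [366.3439 188.8306] top [422.521  234.7649]
w [413.1429 121.8571] [171   0   6   5  14]
w [244.6    142.8333] [ 1 12  6 24 30]
w [365.4062 190.5072] [119  43  16  55 485]
t [409.36 196.72] [ 9  0 11  5 25]
t [418.6429 196.8571] [21  0  6  5 14]
t [396.96 201.48] [ 0  3  8  7 25]
t [430.5417 199.2083] [32  2  8  5 24]
t [440.5714 201.    ] [44  4  4  5 14]
t [429.4792 206.6667] [30  8 11  9 48]
t [414.9474 210.    ] [15 13  9  5 19]
t [423.7917 215.2917] [27 15  4 12 24]
t [440.2778 212.5556] [41 15  9  6 18]
t [419.8744 235.3706] [  4  17  51  43 653]
t [430.9545 218.4091] [34 21  5  7 22]
t [445.7692 219.0769] [45 20 10 10 52]
t [430.1875 227.4375] [34 30  4  7 16]
```

The lever is fully down: its bar is at wrist (365,190), against a predicted (366,189). Planning the lift along its arc.

```bash
cat > lift.py <<'E'
from h import *
yaw=.1;c,s=np.cos(yaw),np.sin(yaw);Rz=np.array([[c,-s,0],[s,c,0],[0,0,1]]);O=np.array([.5305,-.3655,0])
M=roll(tilt(35,.1),-np.pi/2);zt=M[:,2];nf=Rz@np.array([np.cos(np.radians(35)),0,np.sin(np.radians(35))])
def tgt(a,ins,gap=0):
    h=np.radians(7)-a;B=O+Rz@np.array([.04+.075*np.sin(h),0,.096+.075*np.cos(h)])
    return B-(.017+gap)*nf+(ins+.019)*zt
E
python3 - <<'E'
from lift import *
show("pre",tgt(1.4,.012,.025),M)
for a,i in ((1.4,.012),(1.25,.012),(1.1,.012),(.95,.012),(.8,.011),(.65,.01),(.5,.009),(.4,.008),(.3,.008),(.2,.007),(.1,.007),(0,.007)): print(a,*[x.round(3) for x in delta(tgt(a,i),M)], ik(tgt(a,i),M,sensors.get_obs()["q"]))
E
```

```text
pre [ -2.2   2.9 126.9] [ 0.    -0.003 -0.003] ik [-1.18  0.27  1.97  0.79  0.88 -1.8 ] 0.0
1.4 [ -2.182  27.889 126.949] [ 0.    -0.003 -0.003] (array([-1.14,  0.27,  1.94,  0.78,  0.88, -1.73]), np.float64(0.0))
1.25 [ -2.139  37.218 120.68 ] [ 0.    -0.003 -0.003] (array([-1.13,  0.25,  1.93,  0.77,  0.89, -1.71]), np.float64(0.0))
1.1 [ -2.098  47.379 115.875] [ 0.    -0.003 -0.003] (array([-1.12,  0.24,  1.92,  0.75,  0.9 , -1.68]), np.float64(0.0))
0.95 [ -2.06   58.143 112.643] [ 0.    -0.003 -0.003] (array([-1.11,  0.23,  1.9 ,  0.74,  0.91, -1.65]), np.float64(0.0))
0.8 [ -2.023  69.27  110.056] [ 0.    -0.003 -0.003] (array([-1.09,  0.23,  1.89,  0.73,  0.92, -1.62]), np.float64(0.0))
0.65 [ -1.99   80.509 109.149] [ 0.    -0.003 -0.003] (array([-1.08,  0.23,  1.87,  0.73,  0.92, -1.59]), np.float64(0.0))
0.5 [ -1.963  91.609 109.921] [ 0.    -0.003 -0.003] (array([-1.06,  0.23,  1.86,  0.72,  0.92, -1.57]), np.float64(0.0))
0.4 [ -1.947  98.807 111.017] [ 0.    -0.003 -0.003] (array([-1.05,  0.23,  1.85,  0.71,  0.92, -1.55]), np.float64(0.0))
0.3 [ -1.937 105.76  113.821] [ 0.    -0.003 -0.003] (array([-1.03,  0.24,  1.83,  0.71,  0.92, -1.53]), np.float64(0.0))
0.2 [ -1.927 112.398 116.305] [ 0.    -0.003 -0.003] (array([-1.02,  0.24,  1.82,  0.71,  0.92, -1.52]), np.float64(0.0))
0.1 [ -1.922 118.655 120.434] [ 0.    -0.003 -0.003] (array([-1.01,  0.25,  1.81,  0.71,  0.91, -1.51]), np.float64(0.0))
0 [ -1.921 124.469 125.167] [ 0.    -0.003 -0.003] (array([-1.  ,  0.26,  1.8 ,  0.71,  0.91, -1.49]), np.float64(0.0))
```

Emit:
{"api": "carry_out", "payload": {"deltas": "-2 3 60 0 0 0 1;-2 3 115 0 0 0 1;-2 3 127 0 0 0 1;-2 15 127 0 0 0 1;-2 28 127 0 0 0 1;-2 37 121 0 0 0 1;-2 47 116 0 0 0 1;-2 58 113 0 0 0 1;-2 69 110 0 0 0 1;-2 80 109 0 0 0 1;-2 80 109 0 0 0 1"}}

```text
time_s: 27.82
eef_pos: [0.5357, -0.3665, 0.1296]
eef_rot: [0.202, 0.64, 0.707, 0.223]
wrist_force: [0.2, -0.0, -0.2]
opening: -0.001
grasp_force: 0.2
```

```bash
cat > look.py <<'E'
from lift import *
o=sensors.get_obs();im=vision.camera("wrist");t=vision.camera("top")
print(o["time_s"],o["eef_pos"],o["wrist_force"])
a=cv2.imread("pics/t1.png")
for ang in (0,.1,.2,.65,.8,1.4):
    h=np.radians(7)-ang;B=O+Rz@np.array([.04+.075*np.sin(h),0,.096+.075*np.cos(h)]);e=Rz@np.array([0,.026,0])
    print(ang,"wrist",proj("wrist",B,o).round(1),proj("wrist",B+e,o).round(1),proj("wrist",B-e,o).round(1),"top",proj("top",B).round(1))
b=(im[120:280,300:480].max(2)<85).astype(np.uint8);n,l,s_,cc=cv2.connectedComponentsWithStats(b)
for k in range(1,n):
    if s_[k][4]>60: print("dark w",cc[k]+[300,120],s_[k])
print("top dark upbar",(t.max(2)[204:214,415:436]<60).sum(),"(up 78)")
for a_,nm in ((.8,"x"),):
    for i in (.65,): show(i,tgt(i,.01),M)
for ang,i in ((.5,.009),(.4,.008),(.3,.008),(.2,.007),(.1,.007),(0,.007)): print(ang,delta(tgt(ang,i),M)[0].round(1))
E
python3 look.py
```

```text
27.825 [ 0.5357 -0.3665  0.1296] [ 0.2076 -0.0103 -0.1691]
0 wrist [416.8 236.3] [421.6 195.6] [412.4 273.3] top [425.5 208.8]
0.1 wrist [409.5 239.9] [414.1 198.3] [405.3 277.7] top [425.7 210.8]
0.2 wrist [400.8 243.3] [405.  200.8] [396.9 281.7] top [425.8 213. ]
0.65 wrist [347.  252.2] [348.5 207.5] [345.6 292.5] top [425.5 222.6]
0.8 wrist [326.3 252.3] [326.7 207.5] [326.  292.6] top [425.1 225.7]
1.4 wrist [256.1 238.8] [252.8 197.4] [259.  276.3] top [422.7 234.9]
dark w [397.0721 124.6757] [ 87   0  20  11 111]
dark w [323.4241 177.519 ] [  7  52  39  13 158]
dark w [351.852  244.8382] [  27   85   41   75 2102]
dark w [320.2236 220.6273] [  9  94  23  15 161]
dark w [319.8235 259.5037] [ 17 118   7  42 272]
dark w [303.2466 264.2968] [  0 127  14  33 219]
dark w [470.1583 275.2417] [160 148  20  12 120]
top dark upbar 0 (up 78)
0.65 [0.9 0.  1.2] [ 0.    -0.001 -0.001] ik [-1.08  0.23  1.87  0.73  0.92 -1.59] 0.0
0.5 [ 0.9 11.1  2. ]
0.4 [ 0.9 18.3  3.1]
0.3 [ 0.9 25.2  5.9]
0.2 [ 0.9 31.9  8.4]
0.1 [ 0.9 38.1 12.5]
0 [ 0.9 44.  17.2]
```

The bar is carried on the fingers at wrist (352,245), about 0.6 rad, as planned.

Emit:
{"api": "carry_out", "payload": {"deltas": "1 5 1 0 0 0 1;1 11 2 0 0 0 1;1 15 3 0 0 0 1;1 18 3 0 0 0 1;1 22 4 0 0 0 1;1 25 6 0 0 0 1;1 29 7 0 0 0 1;1 32 8 0 0 0 1;1 35 10 0 0 0 1;1 35 10 0 0 0 1"}}

```text
time_s: 29.18
eef_pos: [0.5691, -0.3619, 0.1405]
eef_rot: [0.202, 0.64, 0.707, 0.224]
wrist_force: [0.3, 0.0, 0.3]
opening: 0.0
grasp_force: 0.0
```

```bash
python3 look.py
```

```text
29.175 [ 0.5691 -0.3619  0.1405] [0.255  0.0284 0.2619]
0 wrist [363.3 246.4] [365.6 203.7] [361.3 285. ] top [425.5 208.8]
0.1 wrist [354.1 250.5] [355.9 206.8] [352.5 289.9] top [425.7 210.8]
0.2 wrist [343.5 254.4] [344.7 209.7] [342.3 294.5] top [425.8 213. ]
0.65 wrist [282.4 264.7] [280.1 217.6] [284.5 306.8] top [425.5 222.6]
0.8 wrist [260.3 264.8] [256.7 217.7] [263.5 307. ] top [425.1 225.7]
1.4 wrist [192.2 249.4] [185.2 206.1] [198.4 288.5] top [422.7 234.9]
dark w [370.2635 125.8743] [ 59   0  26  13 167]
dark w [351.0884 244.0965] [  26   84   41   76 2103]
dark w [319.7367 259.484 ] [ 16 118   8  42 281]
dark w [303.3139 264.426 ] [  0 127  14  33 223]
dark w [476.4474 267.8487] [171 129   9  31 152]
dark w [458.443  276.3038] [148 151  18   9  79]
top dark upbar 69 (up 78)
0.65 [  0.2 -35.   -8.5] [ 0.001 -0.001 -0.002] ik [-1.08  0.23  1.87  0.73  0.92 -1.59] 0.0
0.5 [  0.2 -23.9  -7.8]
0.4 [  0.3 -16.7  -6.7]
0.3 [ 0.3 -9.7 -3.9]
0.2 [ 0.3 -3.1 -1.4]
0.1 [0.3 3.2 2.7]
0 [0.3 9.  7.5]
```

Emit:
{"api": "carry_out", "payload": {"deltas": "0 1.5 1 0 0 0 1;0 3 2.5 0 0 0 1;0 3 2.5 0 0 0 1"}}

```text
time_s: 29.65
eef_pos: [0.5728, -0.3616, 0.1401]
eef_rot: [0.202, 0.64, 0.707, 0.224]
wrist_force: [0.6, 0.4, -0.8]
opening: -0.002
grasp_force: 0.0
```

Run:
```python
from h import *
t=vision.camera("top");print(sensors.get_obs()["wrist_force"])
for nm,I in (("before",cv2.imread("pics/t1.png")),("now",t)):
    m=I.max(2)[200:222,412:440]; ys,xs=np.where(m<60); print(nm,len(xs),xs.mean()+412,ys.mean()+200); print(m[::2,::2].tolist())
```

```text
[ 0.437  -0.0366 -1.0785]
before 94 423.56382978723406 210.38297872340425
[[85, 84, 85, 85, 86, 87, 85, 89, 83, 82, 84, 84, 92, 86], [86, 87, 84, 82, 87, 85, 85, 85, 85, 86, 86, 84, 92, 89], [83, 85, 86, 88, 86, 86, 88, 85, 84, 86, 95, 85, 86, 88], [85, 89, 90, 87, 87, 89, 86, 85, 82, 83, 82, 85, 90, 90], [83, 84, 87, 30, 32, 27, 25, 27, 26, 25, 23, 85, 87, 90], [87, 84, 83, 29, 23, 25, 25, 26, 25, 28, 31, 86, 85, 86], [90, 87, 84, 83, 78, 93, 92, 89, 86, 86, 85, 90, 87, 85], [62, 67, 68, 64, 83, 100, 87, 91, 92, 88, 92, 93, 87, 86], [90, 62, 94, 72, 99, 99, 62, 129, 94, 84, 83, 86, 84, 89], [52, 58, 108, 95, 102, 105, 57, 131, 101, 84, 83, 87, 85, 89], [92, 33, 133, 149, 148, 87, 33, 133, 104, 85, 83, 87, 91, 90]]
now 244 426.5860655737705 215.172131147541
[[85, 85, 85, 85, 86, 87, 85, 90, 83, 82, 84, 84, 92, 86], [86, 88, 83, 82, 88, 85, 84, 85, 84, 86, 86, 84, 92, 88], [83, 85, 86, 87, 87, 86, 88, 85, 84, 85, 94, 86, 86, 88], [85, 89, 89, 87, 86, 88, 87, 84, 82, 83, 82, 86, 89, 90], [83, 83, 87, 77, 67, 66, 67, 66, 62, 31, 62, 124, 91, 66], [87, 85, 84, 27, 37, 39, 40, 39, 20, 17, 27, 100, 70, 60], [89, 87, 83, 33, 30, 24, 26, 17, 16, 110, 70, 98, 127, 88], [62, 44, 56, 67, 65, 73, 33, 18, 19, 21, 26, 94, 100, 80], [55, 39, 57, 69, 72, 59, 71, 17, 20, 24, 24, 49, 74, 46], [53, 43, 64, 69, 68, 73, 24, 23, 18, 15, 17, 26, 30, 29], [53, 32, 54, 58, 147, 88, 61, 24, 18, 20, 28, 26, 29, 30]]
```

Emit:
{"api": "carry_out", "payload": {"deltas": "0 1.5 1 0 0 0 1;0 3 2 0 0 0 1;0 4.5 3 0 0 0 1;0 4.5 3 0 0 0 1"}}

```text
time_s: 30.2
eef_pos: [0.5782, -0.361, 0.1403]
eef_rot: [0.202, 0.64, 0.707, 0.224]
wrist_force: [-0.7, 0.4, -0.8]
opening: -0.002
grasp_force: 0.0
```

```bash
cat > bar.py <<'E'
from h import *
t=vision.camera("top");print(sensors.get_obs()["wrist_force"])
m=t.max(2)
for c in range(418,434,3): print(c,m[202:218,c].tolist(), cv2.imread("pics/t1.png").max(2)[202:218,c].tolist())
E
python3 bar.py
```

```text
[-0.6004 -0.2728  0.2854]
418 [83, 95, 88, 86, 87, 56, 31, 27, 29, 50, 82, 85, 64, 66, 69, 78] [82, 95, 88, 86, 87, 56, 30, 27, 29, 50, 83, 84, 64, 67, 72, 154]
421 [87, 84, 86, 88, 88, 49, 30, 35, 14, 36, 68, 71, 73, 74, 74, 81] [87, 84, 87, 88, 87, 48, 30, 36, 24, 37, 71, 90, 96, 100, 99, 146]
424 [85, 90, 88, 87, 87, 49, 28, 41, 15, 31, 32, 41, 61, 53, 36, 40] [85, 90, 88, 87, 86, 49, 25, 41, 25, 41, 92, 100, 87, 82, 62, 99]
427 [86, 85, 82, 82, 83, 47, 24, 24, 16, 17, 17, 17, 17, 18, 17, 18] [85, 84, 82, 81, 82, 47, 27, 44, 26, 46, 86, 89, 90, 119, 126, 150]
430 [87, 86, 85, 64, 30, 19, 19, 23, 109, 28, 26, 20, 27, 21, 16, 16] [86, 85, 86, 84, 83, 45, 25, 44, 28, 47, 86, 86, 88, 87, 84, 83]
433 [85, 83, 83, 69, 72, 88, 71, 59, 59, 60, 58, 29, 34, 33, 22, 28] [85, 84, 84, 84, 84, 79, 71, 73, 74, 82, 88, 90, 96, 87, 85, 85]
```

The bar is exactly where it was when up (column 418 profile identical). Withdrawing.

Emit:
{"api": "carry_out", "payload": {"deltas": "0 -5 -2 0 0 0 1;0 -15 -10 0 0 0 1;0 -25 -40 0 0 0 1;0 -25 -80 0 0 0 1;0 -25 -130 0 0 0 1;0 -25 -170 0 0 0 1;0 -25 -170 0 0 0 1;0 -25 -170 0 0 0 1"}}

```text
time_s: 31.25
eef_pos: [0.46, -0.3727, 0.2645]
eef_rot: [0.201, 0.641, 0.706, 0.224]
wrist_force: [-0.0, 0.1, -0.5]
opening: -0.001
grasp_force: 0.0
```

```bash
python3 bar.py
python3 - <<'E'
from h import *
o=sensors.get_obs();print(o["time_s"],o["eef_pos"],np.abs(o["dq"]).max())
s=vision.camera("scene");a=cv2.imread("pics/scene0.png");w=vision.camera("top")
m=(s[200:400,160:340].max(2)<45).astype(np.uint8)
p_=proj("scene",[.458,.33,.13]);print("can cap expected",p_,s[int(p_[1])-3:int(p_[1])+4,int(p_[0])].max(1).tolist())
# bystander change, top view: bottle, blue can, jar regions
b=cv2.imread("pics/top0.png")
for nm,(x0,y0,x1,y1) in dict(bottle=(388,220,404,238),blue=(368,200,388,222),jar=(225,186,242,200),driver=(245,250,268,262)).items():
    print(nm,(cv2.absdiff(w,b)[y0:y1,x0:x1].max(2)>50).sum())
E
```

```text
[ 0.1199 -0.2903  0.0689]
418 [82, 94, 87, 86, 87, 55, 31, 27, 29, 50, 83, 85, 64, 67, 72, 154] [82, 95, 88, 86, 87, 56, 30, 27, 29, 50, 83, 84, 64, 67, 72, 154]
421 [87, 84, 87, 87, 87, 49, 30, 35, 25, 37, 71, 91, 98, 100, 98, 146] [87, 84, 87, 88, 87, 48, 30, 36, 24, 37, 71, 90, 96, 100, 99, 146]
424 [85, 90, 88, 87, 87, 49, 26, 40, 24, 41, 92, 100, 86, 81, 63, 99] [85, 90, 88, 87, 86, 49, 25, 41, 25, 41, 92, 100, 87, 82, 62, 99]
427 [85, 83, 84, 82, 83, 48, 27, 44, 25, 46, 86, 90, 89, 119, 125, 151] [85, 84, 82, 81, 82, 47, 27, 44, 26, 46, 86, 89, 90, 119, 126, 150]
430 [87, 86, 86, 84, 82, 46, 24, 44, 28, 46, 86, 88, 88, 87, 84, 83] [86, 85, 86, 84, 83, 45, 25, 44, 28, 47, 86, 86, 88, 87, 84, 83]
433 [84, 83, 84, 84, 84, 79, 72, 74, 73, 81, 86, 91, 95, 87, 84, 85] [85, 84, 84, 84, 84, 79, 71, 73, 74, 82, 88, 90, 96, 87, 85, 85]
31.3 [ 0.4603 -0.3723  0.2639] 0.01569346882250334
can cap expected [259.1772 289.1527] [97, 66, 64, 65, 63, 62, 61]
bottle 8
blue 0
jar 0
driver 178
```

Run:
```python
from h import *
w=vision.camera("top")
for I in (cv2.imread("pics/top0.png"),w):
    r=I[245:268,238:275].astype(int); ys,xs=np.where((r[...,2]>1.8*r[...,1]+15)); print(len(xs),xs.mean()+238,ys.mean()+245,xs.min()+238,xs.max()+238)
    r=I[180:204,220:246].astype(int)
print(ctrl.hand_in())
```

```text
80 256.575 255.15 246 268<stdin>:4: RuntimeWarning: Mean of empty slice.
  ret = ret.dtype.type(ret / rcount)
Traceback (most recent call last):
ValueError: zero-size array to reduction operation minimum which has no identity
```

Run:
```python
from h import *
w=vision.camera("scene")
for I in (cv2.imread("pics/scene0.png"),w):
    r=I[275:335,295:350].astype(int); m=(r[...,2]>1.8*r[...,1]+15); ys,xs=np.where(m); print(len(xs),xs.mean() if len(xs) else 0,ys.mean() if len(xs) else 0)
print(vision.camera("top")[255,240:275].tolist()[::6])
```

```text
138 23.543478260869566 38.06521739130435
139 23.58273381294964 37.92086330935252
[[155, 134, 112], [149, 128, 107], [138, 118, 99], [131, 112, 94], [118, 102, 86], [98, 84, 72]]
```

The scene view shows the driver unmoved; in the top view the arm simply hides it. Handing in.

```bash
python3 -c "
from bench import ctrl; print(ctrl.hand_in())"
```

```text
the job is handed in; nothing more can be done
None
```

The job is handed in at about 31 s: the can is standing released on the pad, the square, bar and round keys were pressed in that order, and the relay was tripped and its lever is back up and holding by itself; the bottle, blue can, jar and screwdriver showed no movement in the last views, while the cutters, tape measure and multimeter were not checked.

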